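# Deliver a cut silver strip: off the shear bed, down the slide, into the catch box

## Robot

A 6-joint arm with a two-finger parallel gripper is mounted at the origin on a cart in front of the work surface, level with it; the furniture and walls round the work are solid. World frame = base frame: x ahead of the robot, y to its left, z up, the work surface at z = 0. Lengths are in m, angles in rad, forces in N, time in s.
With the tool pointing down it reaches from about 0.375 to 0.925 m from the base axis. Payload 5.7 kg.
Tool frame: the origin (TCP) lies at the very end of the fingers, on their centre line; the grasp point (between the pads) lies 19 mm behind it; z points along the fingers, y is the direction in which the jaws open and shut (so a half turn about z gives the same grasp; the last joint's range is limited). The gripper opens to 85 mm and grips with 20 to 120 N. Pads are 22 mm wide; open, the fingers measure 114 mm over their backs; the gripper's body (76 mm by 85 mm) begins 54 mm behind the grasp point. The pads swing forward as they close: fully open they stand 13 mm farther back than shut.
Start: joints at [-1.343, 0.359, 1.51, -0, 1.272, -0.115], TCP at [0.202, -0.565, 0.231] pointing down, gripper open.
Joint ranges: [-2.97, 2.97], [-1.01, 2.36], [0.21, 2.38], [-0.96, 4.11], [0.2, 2.71], [-2.98, 2.98]. Speed limits (rad/s): [2.39, 2.39, 3.14, 3.14, 3.14, 3.14].

## Interface

Orientations are given as a rotation vector (axis times angle).
In Python, from rig import arm, viewer gives the robot as it stands.
- The arm moves only by the tool play_rows, never from a script. Its argument "steps" is a list of rows, each an object with "delta_rot": the turn, a rotation vector about the tool's x, y, z in degrees, a list of three; "delta_pos": the shift along the tool's x, y, z in m, a list of three; "fingers": the closure, from 0 (fully open) to 1 (shut). In form: [{"delta_rot": [rx, ry, rz], "delta_pos": [dx, dy, dz], "fingers": fingers}, ...]. A call has 1 to 12 rows; each row shifts and turns the commanded pose from where the row before left it, along the tool's axes as they then stand; what a row does not reach is not made up. A row lasts 1/8 s, in which the tool goes at most 62.5 mm and 10.7 degrees, less where a joint would pass 70% of its speed; a pose out of reach is approached as far as the arm can. A call with a gripper value outside its range is refused whole. The fingers move at their own pace and stop on an object; "force" is the grip in N (left out, the last holds). Time passes only in rows, so rows that do not move let the fingers close. It gives the time, the measured TCP pose, the force and the opening at its end, in the units of the state.
- arm.sense(): the state, without advancing time (a new reading comes with each control period).
- viewer.get_image(name): name is "scene" or "top" or "wrist"; returns a dict with "pixels" (480x640x3 uint8, red, green, blue), "range_z" (480x640 float32, m along the optical axis (not along the pixel's ray), 0 where there is no reading), "intrinsics" (3x3 intrinsics, pixels), "k1" (the pictures are not rectified: a ray, as slopes to the right and down, at radius r is drawn at 1 + k1 r^2 times it, then the intrinsics apply), "R" (3x3) and "t" (3): a world point X has camera coordinates R X + t. Camera axes: x right, y down, z forward; pixel columns grow to the right and rows downward; lengths in m; the calibration is good to about 2 mm. A picture is of the moment at which its call begins.
- arm.job_done(): hands the job in, once; it reports no verdict.
The state is a dict: "clock": time; "joints": joint angles; "qd": joint speeds; "tau": joint torques, N m; "ee_pos": TCP position; "ee_rot": TCP orientation; "force": force on the tool from outside, world axes, zero at the start; "moment": the same for the moment, N m; "gripper_width": finger opening in m.
Only numpy, scipy, OpenCV 4.12 (cv2) and the standard library are available. Lean on these libraries where they do the work, as an engineer would, in place of code of your own. Each camera call takes 0.05 s, during which the arm holds its last target.

## Task

A silver strip has just been cut on the little bench shear and lies on its bed under the spring hold-down, up against the length stop. Swing the stop fully aside, then take the taller of the two corks, press it lightly on the strip and slide the strip along the bed over the ledge, so that it drops down the slide and lies flat, polished side up, in the wooden catch box; stand the cork upright on the bench again at the end. The silver is polished and soft: touch it with the cork only, never with the gripper, press no harder than it takes to move it (it marks at about 14 N), and leave everything else where it is.

Things in the scene. Friction and masses are not known exactly. Their poses are not given: they have to be found in the camera images.
- shear: Grey bench shear with outfeed bed, slide and catch box in one piece, fixed to the bench. Origin under the middle of the ledge (the bed's end), 0 to 8 mm above the bench top (levelling feet); x = feed direction, towards the catch box; y across the bed (stop's pivot on the +y side); z up. The points below share these axes; 'shear x, y, z' mean this frame, in mm. Behind the gate the black-gripped lever rises over x=-270 to -150, to z=175.
- ledge (a point): Middle of the ledge's edge (shear 0, 0, 64.5). The steel bed is 64 wide and runs back from here to x=-172, its flat top at z=62; its last 12 mm are a lip 2.5 mm higher, with a ramp up to it from x=-30 to -12, that keeps strips from creeping off. Two guide strips, 2.5 high and 38 apart, run along it from x=-134 to -33. Below the ledge a sheet-metal slide drops at 45 degrees into the catch box.
- gate (a point): Middle of the gate's front face, just over the opening (shear -135, 0, 95). The gate (posts, cross head, raised blade) spans the bed from x=-161 to -135 and rises to z=127; it is 104 wide. Low on its front, at z=78, lies the hold-down's pivot rod, up to x=-130.
- hold_foot (a point): Bottom of the sprung steel hold-down foot (shear -113, 0, 66): a roller 18 wide, 8 thick, hinged on the gate, that bears on the strip's tail with about 4.5 N. Nothing of it reaches beyond x=-108 nor over z=83, so a cork centred at x=-85 or nearer the ledge is clear of it. It lets go of the strip after some 15 to 20 mm of travel, then less pressure (7 N) will do.
- box_floor (a point): Centre of the inner floor of the open wooden catch box (shear 116, 0, 10); inside it is 156 long (shear x=38 to 194) and 66 wide, its rim at z=49. The 45 degree slide ends on the floor at its near end, x=38. The strip lies flat when its origin is less than 20 mm above this floor.
- stop_arm (a joint): Swivel angle of the length stop, rad: 0 = arm across the bed's end (closed), 1.6 = its end position, parallel to the feed direction beside the slide. It turns about a vertical pivot at shear x=6, y=44, counter-clockwise from above as it opens (its free end goes to +x), stays where it is left and takes about 3 N at the pin.
- stop_pin (a point): Grip point on the stop's upright thumb pin: on its axis, 61 mm from the pivot, shear z=94. The pin is 10 mm thick, with a knurled head 12.4 thick from z=87 to 101. The stop's arm below it is 8 thick, from z=59 to 72.
- strip: Cut silver strip, 34 x 125 mm, about 40 g, between the guides, tail on the bed, nose on the lip. Origin: middle of its underside; y = its long axis, along the feed; z up, polished side up. Thin, but warped and crowned, 4 to 6 mm high in all; it rocks under pressure and tilts up as it goes over the lip, so its top must be felt. Its middle starts some 67 mm before the ledge, its nose 1 to 6 mm from the stop.
- cork_tall: The taller of two corks: upright cylinder 41 mm in diameter, 26 high, 10 g. Origin: centre of its underside. Its friction on the strip is about 0.6, that of strip on steel 0.2: while the foot bears, the strip follows a cork pressed with some 8 to 12 N at or up to 20 mm behind its middle; with under 6 N the cork slips. The strip tips over the ledge by itself once its middle is some 5 mm beyond.
- cork_flat: The flatter cork, 46 mm diameter, 20 mm high: not to be used.
- film_can: Black film can with grey lid, 33 mm diameter, 54 mm high, upright on the bench.
- flux_jar: Small jar with a dark green cap, 45 mm diameter, 46 mm high, at the back of the bench.
There are look-alikes about, which are no part of the job. What is shaped like the cork_tall but green or orange is not meant.

How it is judged:
By the outcome, as a careful person would: the job done as asked, in the order asked, and still so for the second after the job is handed in, with the robot touching nothing.
It also fails if it takes over 72 s, if anything falls off the work surface, if the arm or the gripper's body presses on something with over 40 N, if the wrist force passes 120 N, or if a joint passes its speed limit or range.

## Working session

There is one attempt and no reset: what is moved stays moved. The work goes in short steps, Python scripts to look and compute and a tool call to move; the robot and the scene stay as the last step left them, time stands still between calls to the robot, and variables do not carry over. Pictures are saved under pics/ and viewed, and the job is handed in when it is done.

Besides the shell and the picture viewer there is one more tool, called after "Call:" by a JSON object that holds its "method" and its "body". play_rows: Moves the arm, as the interface text tells. Its arguments: {"type":"object","properties":{"steps":{"type":"array","items":{"type":"object","properties":{"delta_rot":{"type":"array","items":{"type":"number"}},"delta_pos":{"type":"array","items":{"type":"number"}},"fingers":{"type":"number"}}}},"force":{"type":"number"}},"required":["steps"]}

```bash
ls; mkdir -p pics; cat > h.py <<'E'
import numpy as np, cv2, pickle
from rig import arm, viewer
def grab(n):
    d=viewer.get_image(n); pickle.dump(d,open(f'{n}.pkl','wb')); return d
def load(n): return pickle.load(open(f'{n}.pkl','rb'))
def save(d,fn): cv2.imwrite(fn,d['pixels'][:,:,::-1])
def slopes(d,uv):
    uv=np.atleast_2d(np.float64(uv)); K=np.float64(d['intrinsics'])
    return cv2.undistortPoints(uv.reshape(-1,1,2),K,np.float64([d['k1'],0,0,0,0]),None,None,None).reshape(-1,2)
def onplane(d,uv,z):
    s=slopes(d,uv); R=np.array(d['R']);t=np.array(d['t'])
    dirs=np.c_[s,np.ones(len(s))]@R; c=-R.T@t
    return c+dirs*((z-c[2])/dirs[:,2])[:,None]
def proj(d,X):
    X=np.atleast_2d(X); R=np.array(d['R']);t=np.array(d['t']); K=np.float64(d['intrinsics'])
    p,_=cv2.projectPoints(np.float64(X),cv2.Rodrigues(np.float64(R))[0],np.float64(t),K,np.float64([d['k1'],0,0,0,0]))
    return p.reshape(-1,2)
def cloud(d):
    h,w=d['range_z'].shape; v,u=np.mgrid[:h,:w]
    s=slopes(d,np.c_[u.ravel(),v.ravel()]); z=d['range_z'].ravel().astype(float)
    P=np.c_[s*z[:,None],z]; P=(P-np.array(d['t']))@np.array(d['R']); P[z==0]=np.nan
    return P.reshape(h,w,3)
E
python3 - <<'E'
from h import *
print(arm.sense())
for n in ['scene','top','wrist']:
    d=grab(n); save(d,f'pics/{n}0.png'); print(n,np.array(d['intrinsics']).tolist(),d['k1'],(-np.array(d['R']).T@np.array(d['t'])), np.array(d['R'])[2])
E
```

```text
pics
{'clock': 0.0, 'joints': array([-1.34309012e+00,  3.59525963e-01,  1.51146170e+00,  9.28787915e-06,
        1.27251162e+00, -1.15133410e-01]), 'qd': array([ 1.89392689e-04, -1.36708938e-03, -3.68737105e-04, -5.03991385e-05,
       -3.01962780e-03, -3.15905538e-04]), 'tau': array([ 5.72816163e-06, -5.27613616e+01, -2.78616536e+01, -3.11080885e-04,
        1.29824487e-02,  4.00657001e-06]), 'ee_pos': array([ 0.20151536, -0.56440282,  0.23042998]), 'ee_rot': array([-3.09367263e+00, -5.35568603e-01,  1.54472467e-04]), 'force': array([ 0.12375006, -0.15475626,  0.98528946]), 'moment': array([ 0.03618803, -0.02626766, -0.01760856]), 'gripper_width': 0.08547394497069474}
scene [[588.6751814590807, 0.0, 325.1380025759555], [0.0, 588.6751814590807, 244.5609823772114], [0.0, 0.0, 1.0]] -0.10049278725258357 [0.52856119 0.89729698 0.90633262] [ 0.04561479 -0.75718872 -0.65160152]
top [[504.99227727000965, 0.0, 316.8228623179925], [0.0, 504.99227727000965, 242.20855449435396], [0.0, 0.0, 1.0]] 0.03967904054113587 [ 0.51506758 -0.04495629  1.04134179] [ 7.36068408e-02 -2.49050227e-04 -9.97287306e-01]
wrist [[398.1857820180604, 0.0, 325.01389718864584], [0.0, 398.1857820180604, 241.12199250777098], [0.0, 0.0, 1.0]] -0.07007636008755712 [ 0.27971371 -0.53765695  0.37283885] [-0.29976357 -0.10566718 -0.94814358]
```

View pics/top0.png

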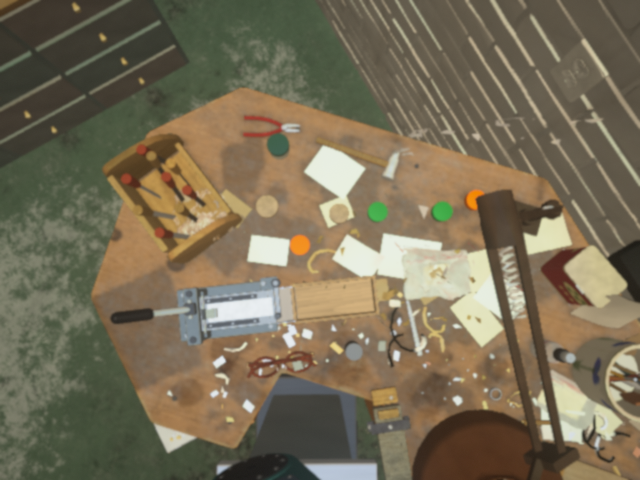

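View pics/scene0.png

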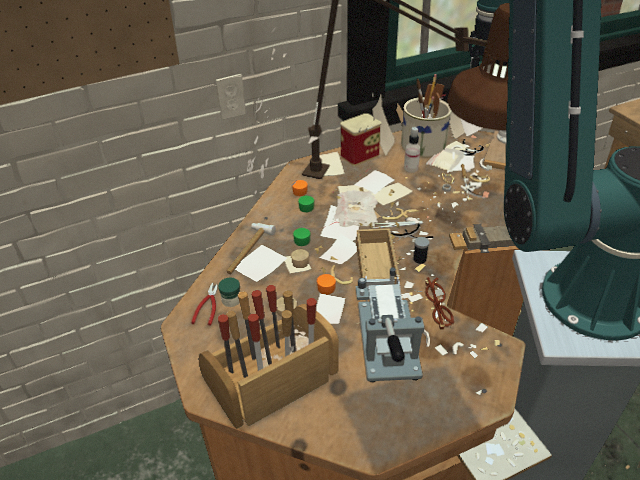

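View pics/wrist0.png

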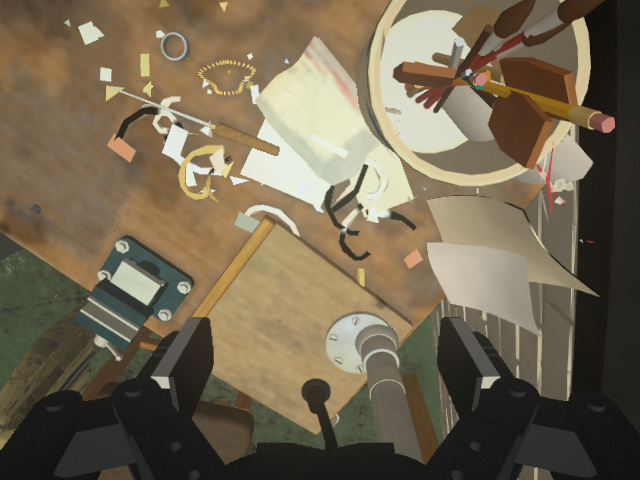

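The top view shows the shear at about (180–380, 280–340) with the feed to the right. There are tan discs at (267,206) and (340,213), green ones at (378,212) and (442,211), orange ones at (301,245) and (476,200), the flux jar at (278,145) and the film can at (354,352). Next I measure heights and enlarge the image.

```bash
python3 - <<'E'
from h import *
d=load('top'); P=cloud(d)
for n,(u,v) in dict(corkA=(267,206),corkB=(340,213),jar=(278,145),can=(354,352),table=(230,260),org=(301,245),gr=(378,212)).items():
    w=P[v-4:v+5,u-4:u+5].reshape(-1,3); print(n,np.nanmedian(w,0).round(4))
im=d['pixels'][:,:,::-1]
c=cv2.resize(im[270:350,170:400],None,fx=3.4,fy=3.4,interpolation=cv2.INTER_CUBIC); cv2.imwrite('pics/c1.png',c)
c2=cv2.resize(im[180:260,230:400],None,fx=4.5,fy=4.5,interpolation=cv2.INTER_CUBIC); cv2.imwrite('pics/c2.png',c2)
s=load('scene')['pixels'][:,:,::-1]
c2=cv2.resize(s[210:390,270:450],None,fx=3.3,fy=3.3,interpolation=cv2.INTER_CUBIC); cv2.imwrite('pics/c3.png',c2)
E
```

```text
corkA [0.6656 0.0554 0.0209]
corkB [ 0.649  -0.0928  0.0263]
jar [0.7848 0.0304 0.0463]
can [ 0.3751 -0.1145  0.0541]
table [ 0.5571  0.1339 -0.0006]
org [ 0.5848 -0.0133  0.0265]
gr [ 0.6498 -0.1697  0.0255]
```

View pics/c1.png

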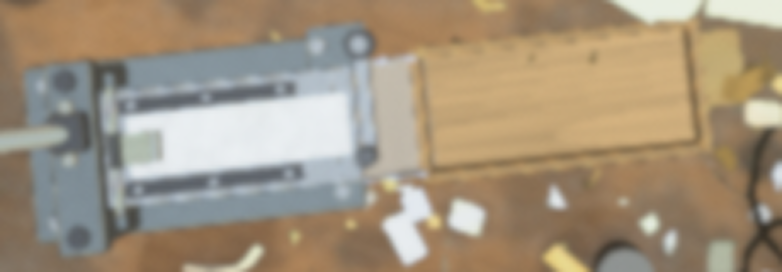

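View pics/c2.png

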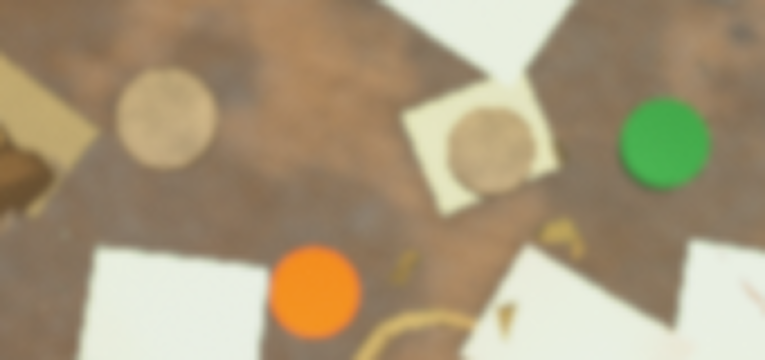

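View pics/c3.png

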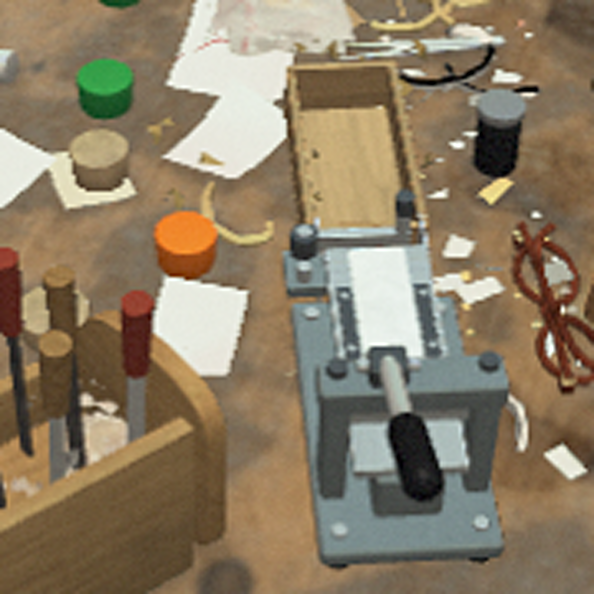

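Tan disc B at (340,213) is 26 mm high and the smaller of the two, so it fits the tall cork. Disc A at (267,206) is 21 mm high and wider, so it is the flat cork. The stop is closed, with its pivot head at about (276,282) and its thumb pin at about (278,315). Next is the shear pose.

```bash
python3 - <<'E'
from h import *
d=load('top'); P=cloud(d)
Z=P[...,2]; roi=np.zeros(Z.shape,bool); roi[265:350,170:400]=1
def rect(m,name):
    m=m&roi; n,l,st,_=cv2.connectedComponentsWithStats(m.astype(np.uint8)); k=1+np.argmax(st[1:,4]); q=P[l==k]
    r=cv2.minAreaRect((q[:,:2]*1000).astype(np.float32)); print(name,len(q),'c',np.round(r[0],1),'size',np.round(r[1],1),'ang',round(r[2],2),'z',np.median(q[:,2]).round(4)); return q
rect((Z>0.118)&(Z<0.145),'gate top+')
rect((Z>0.045)&(Z<0.062),'rim')
rect((Z>0.064)&(Z<0.075),'bed')
rect((Z>0.0085)&(Z<0.022)&(np.arange(640)[None]>280),'floor')
for (u,v) in [(276,282),(278,315)]:
    print(P[v-2:v+3,u-2:u+3,2].round(4))
for n,uv in dict(floor=(330,297),bed=(240,290),strip=(240,312),strip2=(265,310),lip=(272,298),gl=(200,340)).items():
    u,v=uv; print(n,P[v,u].round(4),np.median(P[v-2:v+3,u-2:u+3,2]).round(4))
hm=np.clip(np.nan_to_num(Z)/0.14*255,0,255).astype(np.uint8)[265:350,170:400]
cv2.imwrite('pics/hm.png',cv2.applyColorMap(cv2.resize(hm,None,fx=3.4,fy=3.4,interpolation=cv2.INTER_NEAREST),cv2.COLORMAP_JET))
E
```

```text
gate top+ 268 c [467.5 195.1] size [43.7 31.4] ang 75.65 z 0.1271
rim 770 c [474.7 -60.8] size [ 78.  201.5] ang 5.5 z 0.0486
bed 1355 c [460.8  91.3] size [ 80.1 150.1] ang 15.65 z 0.0667
floor 1896 c [476.1 -77.8] size [ 65.7 156.6] ang 5.57 z 0.0104
[[0.0791 0.0728 0.0718 0.0727 0.0721]
 [0.0733 0.0731 0.0751 0.0711 0.0718]
 [0.0738 0.0729 0.0762 0.0755 0.0713]
 [0.0743 0.0774 0.0758 0.072  0.0722]
 [0.0752 0.0724 0.0698 0.0715 0.0721]]
[[0.0996 0.1011 0.0998 0.0949 0.0727]
 [0.0991 0.0997 0.1003 0.1001 0.0955]
 [0.1024 0.1025 0.1009 0.1033 0.0998]
 [0.0977 0.1007 0.1024 0.098  0.1027]
 [0.1005 0.1024 0.0971 0.0988 0.0995]]
floor [ 0.4793 -0.0708  0.0083] 0.0106
bed [0.4957 0.1106 0.0185] 0.0217
strip [0.4549 0.1029 0.0687] 0.0668
strip2 [0.458  0.0554 0.0668] 0.0682
lip [0.4806 0.0421 0.0648] 0.0638
gl [0.4078 0.1692 0.1092] 0.1115
```

View pics/hm.png

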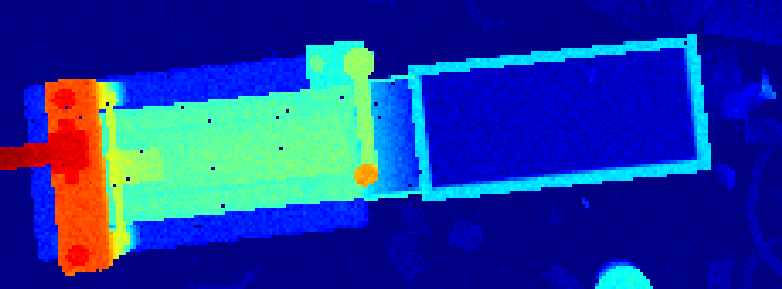

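```bash
python3 - <<'E'
from h import *
d=load('top'); P=cloud(d); Z=P[...,2]
def cent(m,box,pl,name):
    r=np.zeros(Z.shape,bool); r[box[1]:box[3],box[0]:box[2]]=1; m=m&r
    v,u=np.nonzero(m); c=np.array([u.mean(),v.mean()]); print(name,len(u),c.round(1),onplane(d,c,pl).round(4), 'r_eq px',np.sqrt(len(u)/np.pi).round(2))
cent(Z>0.088,(270,305,290,325),0.101,'pin')
# gate top
m=(Z>0.120)&(Z<0.1305); r=np.zeros(Z.shape,bool); r[280:350,170:206]=1; q=P[m&r]
print('gate',cv2.minAreaRect((q[:,:2]*1000).astype(np.float32)))
# box rim outer
m=(Z>0.04)&(Z<0.055); r=np.zeros(Z.shape,bool); r[265:330,288:385]=1; q=P[m&r]
print('rim',cv2.minAreaRect((q[:,:2]*1000).astype(np.float32)))
# bed side edges
m=(Z>0.057)&(Z<0.072); 
for (a,b) in [(210,272)]:
    top=[];bot=[]
    for u in range(205,258):
        v=np.nonzero(m[:,u]&(np.arange(480)>280)&(np.arange(480)<345))[0]
        top.append((u,v.min()-.5)); bot.append((u,v.max()+.5))
    for e in (top,bot):
        w=onplane(d,np.array(e,float),0.062); k=np.polyfit(w[:,1],w[:,0],1); print('edge slope deg',np.degrees(np.arctan(k[0])), 'x at y=.1',np.polyval(k,.1))
# corks
im=d['pixels'].astype(int)
for n,b in dict(tall=(320,195,362,232)).items(): cent(Z>0.015,b,0.026,n)
cent(Z>0.012,(250,190,285,222),0.020,'flat')
cent(Z>0.03,(335,335,372,370),0.054,'can')
for p in [(.4485,.0301,.101),(.4648,.0377,.0645),(.4504,.185,.127)]: print(proj(d,p))
h=np.median(Z[286:308,300:365]); print('floor z',h)
q=P[286:308,300:365].reshape(-1,3); print(np.linalg.lstsq(np.c_[q[:,:2],np.ones(len(q))],q[:,2],rcond=None)[0])
q=P[225:275,225:240].reshape(-1,3); print('table',np.median(q[:,2]))
E
```

```text
pin 38 [277.1 315.8] [[0.4491 0.0296 0.101 ]] r_eq px 3.48
gate ((451.5526428222656, 193.14907836914062), (36.3268928527832, 90.9880599975586), 89.8034896850586)
rim ((475.8120422363281, -73.8760986328125), (78.202880859375, 175.26451110839844), 5.554470539093018)
edge slope deg -5.356751467045976 x at y=.1 0.49114498910322923
edge slope deg -4.901443840675141 x at y=.1 0.42721795285116304
tall 339 [339.3 214.2] [[ 0.6463 -0.0913  0.026 ]] r_eq px 10.39
flat 391 [266.4 206.3] [[0.6648 0.0568 0.02  ]] r_eq px 11.16
can 244 [352.9 351.1] [[ 0.3769 -0.1125  0.054 ]] r_eq px 8.81
[[276.81554144 316.12983121]]
[[274.33338425 306.22892851]]
[[189.03524548 317.2130674 ]]
floor z nan
 ** On entry to DLASCL parameter number  4 had an illegal value
 ** On entry to DLASCL parameter number  4 had an illegal valueTraceback (most recent call last):
  File "<stdin>", line 29, in <module>
    x, resids, rank, s = _umath_linalg.lstsq(a, b, rcond,
                         ~~~~~~~~~~~~~~~~~~~^^^^^^^^^^^^^
                                             signature=signature)
                                             ^^^^^^^^^^^^^^^^^^^^
    raise LinAlgError("SVD did not converge in Linear Least Squares")
numpy.linalg.LinAlgError: SVD did not converge in Linear Least Squares
```

```bash
python3 - <<'E'
from h import *
for n in ('top','scene'):
    d=load(n); P=cloud(d).reshape(-1,3); P=P[~np.isnan(P[:,0])]
    m=(P[:,2]>0.15)&(P[:,0]>0.1)&(P[:,0]<0.95)&(np.abs(P[:,1])<0.75)
    q=P[m]; g=np.floor(q/[.05,.05,.1]).astype(int)
    u,c=np.unique(g,axis=0,return_counts=True)
    print(n); 
    for a,b in zip(u,c):
        if b>6: print((a*[.05,.05,.1]).round(2),b,end='; ')
    print()
E
```

```text
top
[ 0.2 -0.2  0.3] 37; [ 0.2  -0.05  0.2 ] 115; [ 0.2  -0.05  0.3 ] 101; [0.2 0.  0.2] 601; [0.2 0.  0.3] 249; [0.2  0.05 0.2 ] 531; [0.2  0.05 0.3 ] 29; [0.2 0.1 0.2] 53; [ 0.25 -0.4   0.3 ] 24; [ 0.25 -0.35  0.3 ] 272; [ 0.25 -0.3   0.3 ] 1184; [ 0.25 -0.3   0.4 ] 169; [ 0.25 -0.25  0.3 ] 1538; [ 0.25 -0.2   0.3 ] 956; [ 0.25 -0.05  0.2 ] 46; [ 0.25 -0.05  0.3 ] 209; [0.25 0.   0.2 ] 13; [ 0.3 -0.6  0.1] 118; [ 0.3  -0.35  0.3 ] 380; [ 0.3  -0.35  0.4 ] 794; [ 0.3 -0.3  0.3] 1445; [ 0.3 -0.3  0.4] 765; [ 0.3  -0.25  0.3 ] 1233; [ 0.3 -0.2  0.3] 10; [ 0.35 -0.35  0.4 ] 46; [ 0.35 -0.3   0.4 ] 705; [ 0.35 -0.3   0.5 ] 99; [ 0.4 -0.3  0.4] 59; [ 0.4 -0.3  0.5] 656; [ 0.4  -0.25  0.5 ] 248; [0.4  0.25 0.1 ] 60; [0.4 0.3 0.1] 7; [ 0.45 -0.3   0.5 ] 302; [ 0.45 -0.25  0.5 ] 1052; [0.45 0.2  0.1 ] 23; [0.45 0.25 0.1 ] 337; [0.45 0.3  0.1 ] 28; [ 0.5  -0.25  0.2 ] 8; [ 0.5  -0.25  0.5 ] 1534; [ 0.5  -0.25  0.6 ] 230; [ 0.5 -0.2  0.5] 35; [ 0.5 -0.2  0.6] 155; [ 0.55 -0.35  0.4 ] 45; [ 0.55 -0.3   0.4 ] 36; [ 0.55 -0.3   0.5 ] 67; [ 0.55 -0.25  0.5 ] 74; [ 0.55 -0.25  0.6 ] 918; [ 0.55 -0
[... 5372 characters left out ...]
1 ] 201; [ 0.75 -0.55  0.1 ] 316; [ 0.75 -0.55  0.2 ] 730; [ 0.75 -0.55  0.3 ] 832; [ 0.75 -0.55  0.4 ] 452; [ 0.75 -0.4   0.2 ] 7; [ 0.75 -0.35  0.2 ] 9; [ 0.75 -0.3   0.2 ] 15; [ 0.75 -0.25  0.1 ] 51; [ 0.8  -0.55  0.1 ] 150; [ 0.8  -0.55  0.2 ] 364; [ 0.8  -0.55  0.3 ] 460; [ 0.8  -0.55  0.4 ] 287; [ 0.8 -0.5  0.1] 197; [ 0.8 -0.5  0.2] 486; [ 0.8 -0.5  0.3] 394; [ 0.8 -0.5  0.4] 288; [ 0.85 -0.5   0.1 ] 325; [ 0.85 -0.5   0.2 ] 788; [ 0.85 -0.5   0.3 ] 910; [ 0.85 -0.5   0.4 ] 681; [ 0.85 -0.45  0.2 ] 9; [ 0.9 -0.5  0.1] 91; [ 0.9 -0.5  0.2] 254; [ 0.9 -0.5  0.3] 272; [ 0.9 -0.5  0.4] 179; [ 0.9  -0.45  0.1 ] 298; [ 0.9  -0.45  0.2 ] 571; [ 0.9  -0.45  0.3 ] 661; [ 0.9  -0.45  0.4 ] 656;
```

```bash
python3 - <<'E'
from h import *
d=load('top'); P=cloud(d); im=d['pixels'][:,:,::-1]
cv2.imwrite('pics/l1.png',cv2.resize(im[170:480,390:600],None,fx=1.9,fy=1.9,interpolation=cv2.INTER_CUBIC))
# top profile of lamp: for top view, pts z>0.25 
Z=P[...,2]; m=(Z>0.27)&(P[...,0]>0.1)&(P[...,1]>-0.47)&(P[...,1]<-0.12)
q=P[m]
for x0 in np.arange(.15,.75,.05):
    k=q[(q[:,0]>=x0)&(q[:,0]<x0+.05)]
    if len(k)>5: print('top x',x0.round(2),len(k),'y',np.percentile(k[:,1],[2,98]).round(3),'z',np.percentile(k[:,2],[2,50,98]).round(3))
d=load('scene'); P=cloud(d); q=P[(P[...,2]>0.1)&(P[...,0]>0.15)&(P[...,1]>-0.5)&(P[...,1]<-0.18)&(P[...,0]<.8)]
for x0 in np.arange(.15,.75,.05):
    k=q[(q[:,0]>=x0)&(q[:,0]<x0+.05)]
    if len(k)>5: print('scene x',x0.round(2),len(k),'y',np.percentile(k[:,1],[2,98]).round(3),'z',np.percentile(k[:,2],[2,50,98]).round(3))
s=d['pixels'][:,:,::-1]
cv2.imwrite('pics/l2.png',cv2.resize(s[0:260,280:640],None,fx=2.2,fy=2.2,interpolation=cv2.INTER_CUBIC))
E
```

```text
top x 0.2 37 y [-0.176 -0.173] z [0.306 0.32  0.338]
top x 0.25 4144 y [-0.338 -0.178] z [0.316 0.376 0.451]
top x 0.3 4627 y [-0.324 -0.206] z [0.317 0.366 0.472]
top x 0.35 850 y [-0.303 -0.259] z [0.466 0.486 0.505]
top x 0.4 963 y [-0.282 -0.239] z [0.497 0.517 0.536]
top x 0.45 1359 y [-0.261 -0.219] z [0.528 0.549 0.567]
top x 0.5 1956 y [-0.241 -0.194] z [0.559 0.579 0.614]
top x 0.55 2078 y [-0.304 -0.186] z [0.456 0.612 0.615]
top x 0.6 60 y [-0.405 -0.331] z [0.275 0.341 0.406]
top x 0.65 33 y [-0.366 -0.357] z [0.377 0.381 0.385]
top x 0.7 112 y [-0.427 -0.286] z [0.273 0.358 0.372]
scene x 0.2 1124 y [-0.308 -0.183] z [0.355 0.41  0.529]
scene x 0.25 2271 y [-0.294 -0.181] z [0.315 0.384 0.521]
scene x 0.3 1109 y [-0.314 -0.204] z [0.315 0.363 0.47 ]
scene x 0.35 290 y [-0.492 -0.256] z [0.102 0.477 0.503]
scene x 0.4 223 y [-0.277 -0.236] z [0.495 0.516 0.536]
scene x 0.45 113 y [-0.258 -0.217] z [0.342 0.538 0.55 ]
scene x 0.5 27 y [-0.499 -0.224] z [0.101 0.252 0.272]
scene x 0.55 439 y [-0.333 -0.216] z [0.345 0.459 0.547]
scene x 0.6 477 y [-0.472 -0.21 ] z [0.104 0.232 0.37 ]
scene x 0.65 12 y [-0.472 -0.187] z [0.128 0.379 0.384]
scene x 0.7 82 y [-0.422 -0.181] z [0.172 0.196 0.369]
```

View pics/l1.png

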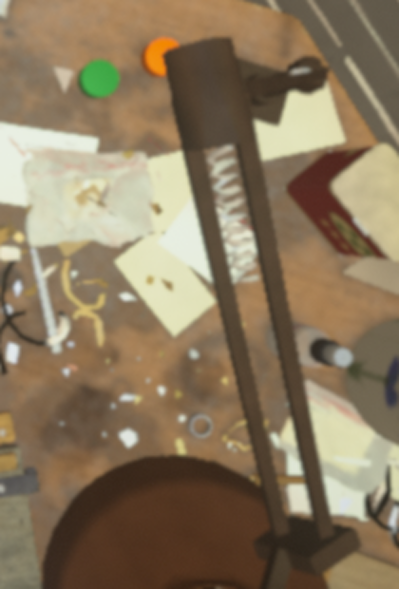

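View pics/l2.png

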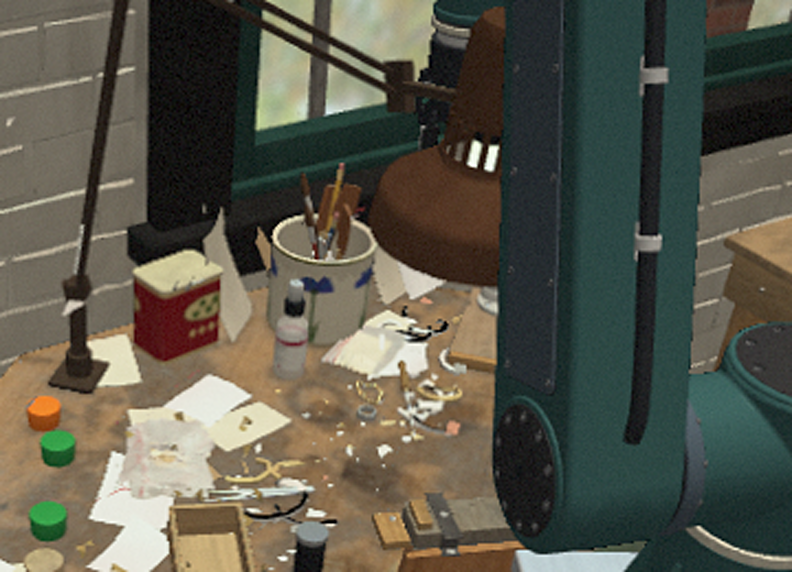

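The lamp is in the way of the sweep. The shade is centred near (0.26,-0.255) at z 0.31–0.53, and its link rises to (0.57,-0.21,0.62). I go up in small moves first, to learn the arm's geometry.

Call:
{"method": "play_rows", "body": {"steps": [{"delta_rot":[0,0,0],"delta_pos":[0,0,-0.05],"fingers":0},{"delta_rot":[0,0,0],"delta_pos":[0,0,-0.05],"fingers":0}]}}

```text
clock: 0.4
ee_pos: [0.2015, -0.5643, 0.3314]
ee_rot: [-3.093, -0.535, 0.0]
force: [-0.4, -1.0, 0.8]
gripper_width: 0.0852
```

Call:
{"method": "play_rows", "body": {"steps": [{"delta_rot":[0,0,0],"delta_pos":[0,0,-0.05],"fingers":0},{"delta_rot":[0,0,0],"delta_pos":[0,0,-0.05],"fingers":0}]}}

```text
clock: 0.65
ee_pos: [0.2016, -0.5647, 0.4326]
ee_rot: [-3.095, -0.536, 0.0]
force: [1.0, 0.1, -0.1]
gripper_width: 0.0852
```

```bash
python3 - <<'E'
from h import *
d=grab('scene'); save(d,'pics/s1.png'); s=arm.sense(); print(s['joints'].round(4),s['ee_pos'].round(4),s['ee_rot'].round(3),s['clock'],s['tau'].round(1))
d=grab('top'); save(d,'pics/t1.png')
E
```

```text
[-1.343   0.2455  1.1755 -0.      1.7097 -0.1151] [ 0.2021 -0.5671  0.4403] [3.085e+00 5.340e-01 1.000e-03] 0.7 [ -1.  -26.8 -16.9  -0.1   0.2   0. ]
```

View pics/s1.png

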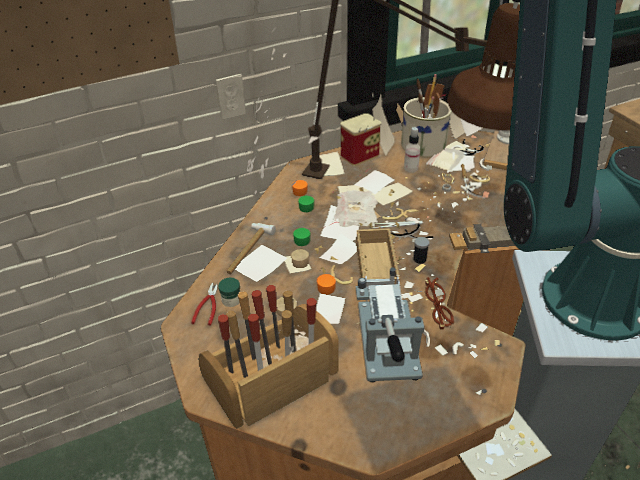

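View pics/t1.png

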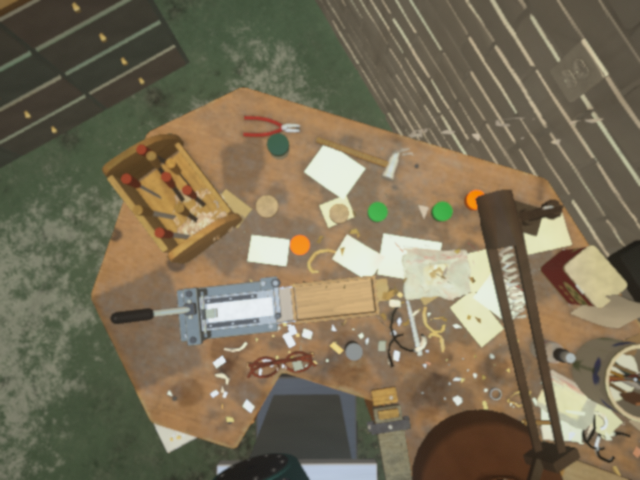

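Call:
{"method": "play_rows", "body": {"steps": [{"delta_rot":[0,0,0],"delta_pos":[0,0,-0.05],"fingers":0.3},{"delta_rot":[0,0,0],"delta_pos":[0,0,-0.05],"fingers":0.4},{"delta_rot":[0,0,0],"delta_pos":[0,0,-0.05],"fingers":0.4}]}}

```text
clock: 1.12
ee_pos: [0.2016, -0.5648, 0.5818]
ee_rot: [-3.094, -0.536, 0.0]
force: [0.4, -0.8, 0.2]
gripper_width: 0.0511
```

```bash
python3 - <<'E'
from h import *
s=arm.sense(); print(s['joints'].round(4).tolist(),s['ee_pos'].round(4).tolist(),s['clock'],s['gripper_width'])
E
```

```text
[-1.3431, 0.2637, 0.8332, -0.0, 2.0462, -0.1151] [0.2016, -0.5648, 0.5818] 1.125 0.0510555998509284
```

Call:
{"method": "play_rows", "body": {"steps": [{"delta_rot":[0,0,0],"delta_pos":[0,-0.03,-0.03],"fingers":0.4},{"delta_rot":[0,0,0],"delta_pos":[0,-0.03,-0.03],"fingers":0.4}]}}

```text
clock: 1.38
ee_pos: [0.1813, -0.5082, 0.6412]
ee_rot: [-3.094, -0.536, 0.0]
force: [0.5, 0.5, -0.6]
gripper_width: 0.0516
```

```bash
python3 - <<'E'
from h import *
s=arm.sense(); print(s['joints'].round(4).tolist(),s['ee_pos'].round(4).tolist(),s['ee_rot'].round(3),s['clock'],s['gripper_width'])
d=grab('wrist'); save(d,'pics/w1.png')
E
```

```text
[-1.3561, 0.1854, 0.7984, -0.0, 2.1594, -0.1282] [0.1813, -0.5082, 0.6412] [-3.094 -0.536  0.   ] 1.375 0.05162508956771555
```

View pics/w1.png

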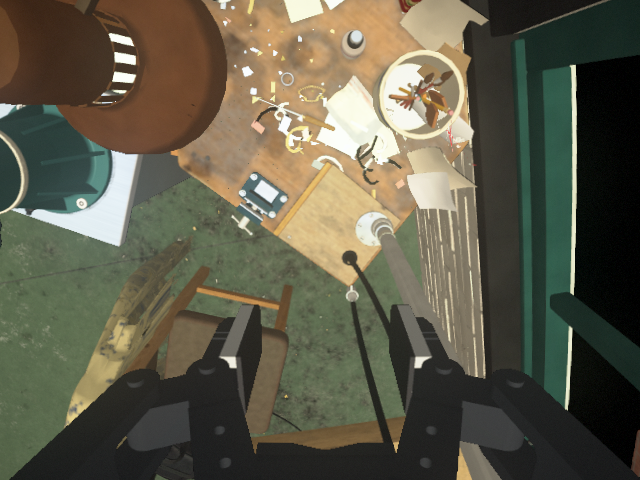

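```bash
cat > fk.py <<'E'
import numpy as np
D=[[-1.3431,.3595,1.5115,.2015,-.5644,.2304],[-1.343,.2455,1.1755,.2021,-.5671,.4403],[-1.3431,.2637,.8332,.2016,-.5648,.5818],[-1.3561,.1854,.7984,.1813,-.5082,.6412]]
E
python3 - <<'E'
from fk import *
A=[];b=[]
for j1,j2,j3,x,y,z in D:
    c,s=np.cos(j1),np.sin(j1); r=x*c+y*s; lat=-x*s+y*c; print(r,lat,z)
    t=j2+j3
    A.append([1,0,np.sin(j2),np.sin(t),np.cos(t)]);b.append(r)
    A.append([0,1,np.cos(j2),np.cos(t),-np.sin(t)]);b.append(z)
x,res,rk,sv=np.linalg.lstsq(np.array(A),np.array(b),rcond=None); print('r0,H-c,a,f,e',x,res,sv); print(np.array(A)@x-b)
E
```

```text
0.5953176528713289 0.06889486323211622 0.2304
0.5980902875082716 0.06881008638472288 0.4403
0.5957299018611392 0.0689019885672211 0.5818
0.5351584044546414 0.06886517364795176 0.6412
r0,H-c,a,f,e [ 0.01063554 -0.06979684  0.56525889  0.43736856  0.10462629] [9.53803265e-06] [3.4248404  2.78690655 0.51828876 0.48285802 0.04295351]
[ 1.04775647e-03 -3.56699525e-04 -1.98869023e-03  3.01152248e-05
 -8.41026274e-04  6.22189372e-04  1.78196004e-03 -2.95605072e-04]
```

The arm model fits to within 2 mm, with links of roughly 0.56 and 0.44. The elbow is above 0.7 m, so at TCP z 0.70 everything clears the lamp, whose top is at 0.62. I rise, come in to r=0.46 and sweep over it.

Call:
{"method": "play_rows", "body": {"steps": [{"delta_rot":[0,0,0],"delta_pos":[0,-0.04,-0.03],"fingers":0.4},{"delta_rot":[0,0,0],"delta_pos":[0,-0.04,-0.03],"fingers":0.4},{"delta_rot":[0,0,0],"delta_pos":[0,0,0],"fingers":0.4}]}}

```text
clock: 1.8
ee_pos: [0.1541, -0.4311, 0.7048]
ee_rot: [3.089, 0.534, 0.0]
force: [0.0, -0.9, 0.5]
gripper_width: 0.0517
```

```bash
python3 - <<'E'
from h import *
s=arm.sense(); print(s['joints'].round(4).tolist(),s['ee_pos'].round(4).tolist(),s['ee_rot'].round(3),s['clock'], np.hypot(*s['ee_pos'][:2]))
E
```

```text
[-1.3785, 0.0824, 0.7673, -0.0, 2.285, -0.1504] [0.1541, -0.4311, 0.7048] [3.089 0.534 0.   ] 1.8 0.45778326008573256
```

Call:
{"method": "play_rows", "body": {"steps": [{"delta_rot":[0,0,-7],"delta_pos":[0.0558,-0.0034,0],"fingers":0.4},{"delta_rot":[0,0,-7],"delta_pos":[0.0558,-0.0034,0],"fingers":0.4}]}}

```text
clock: 2.05
ee_pos: [0.2556, -0.3841, 0.6991]
ee_rot: [-3.004, -0.911, 0.0]
force: [0.8, -1.1, -0.6]
gripper_width: 0.0513
```

Call:
{"method": "play_rows", "body": {"steps": [{"delta_rot":[0,0,-7],"delta_pos":[0.0558,-0.0034,0],"fingers":0.4},{"delta_rot":[0,0,-7],"delta_pos":[0.0558,-0.0034,0],"fingers":0.4},{"delta_rot":[0,0,-7],"delta_pos":[0.0558,-0.0034,0],"fingers":0.4},{"delta_rot":[0,0,-7],"delta_pos":[0.0558,-0.0034,0],"fingers":0.4}]}}

```text
clock: 2.55
ee_pos: [0.4058, -0.2188, 0.6989]
ee_rot: [-2.692, -1.613, 0.002]
force: [0.1, 0.4, -0.2]
gripper_width: 0.0512
```

Call:
{"method": "play_rows", "body": {"steps": [{"delta_rot":[0,0,-7],"delta_pos":[0.0558,-0.0034,0],"fingers":0.4},{"delta_rot":[0,0,-7],"delta_pos":[0.0558,-0.0034,0],"fingers":0.4},{"delta_rot":[0,0,-7],"delta_pos":[0.0558,-0.0034,0],"fingers":0.4},{"delta_rot":[0,0,-7],"delta_pos":[0.0558,-0.0034,0],"fingers":0.4}]}}

```text
clock: 3.05
ee_pos: [0.4602, -0.0033, 0.699]
ee_rot: [-2.222, -2.217, 0.003]
force: [1.6, -0.6, 0.6]
gripper_width: 0.0515
```

```bash
python3 - <<'E'
from h import *
s=arm.sense(); print(s['joints'].round(4).tolist(),s['ee_pos'].round(4).tolist(),s['ee_rot'].round(3),s['clock'])
d=grab('wrist'); save(d,'pics/w2.png')
E
```

```text
[-0.1576, 0.0881, 0.7755, 0.0002, 2.2813, -0.1553] [0.4602, -0.0033, 0.699] [-2.222 -2.217  0.003] 3.05
```

View pics/w2.png

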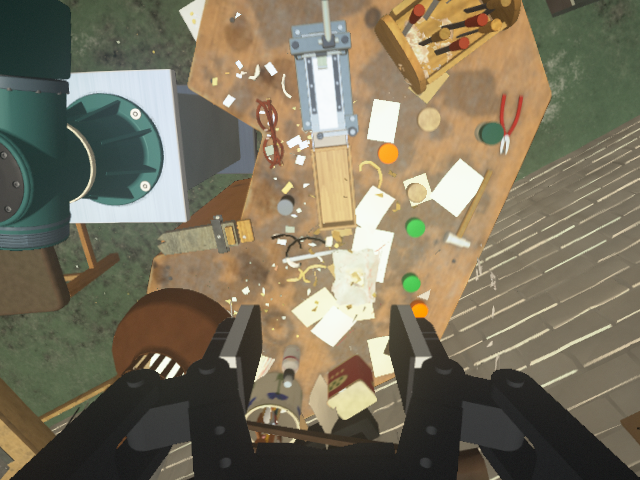

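The sweep is done without contact, and the wrist view shows the shear at about (325,80), the corks at (417,190) and (428,120), and the lamp now behind. Next I turn the jaws along the feed direction while descending.

Call:
{"method": "play_rows", "body": {"steps": [{"delta_rot":[0,0,10.55],"delta_pos":[0,0,0.05],"fingers":0.5},{"delta_rot":[0,0,10.55],"delta_pos":[0,0,0.05],"fingers":0.5},{"delta_rot":[0,0,10.55],"delta_pos":[0,0,0.05],"fingers":0.5},{"delta_rot":[0,0,10.55],"delta_pos":[0,0,0.05],"fingers":0.5},{"delta_rot":[0,0,10.55],"delta_pos":[0,0,0.05],"fingers":0.5},{"delta_rot":[0,0,10.55],"delta_pos":[0,0,0.05],"fingers":0.6},{"delta_rot":[0,0,10.55],"delta_pos":[0,0,0.05],"fingers":0.6},{"delta_rot":[0,0,10.55],"delta_pos":[0,0,0.05],"fingers":0.6},{"delta_rot":[0,0,0],"delta_pos":[0,0,0],"fingers":0.65},{"delta_rot":[0,0,0],"delta_pos":[0,0,0],"fingers":0.65}]}}

```text
clock: 4.35
ee_pos: [0.4596, -0.0052, 0.3023]
ee_rot: [3.138, 0.149, 0.002]
force: [0.6, 0.1, 0.5]
gripper_width: 0.0297
```

```bash
python3 - <<'E'
from h import *
from scipy.spatial.transform import Rotation as Ro
s=arm.sense(); print(s['joints'].round(4).tolist(),s['ee_pos'].round(4).tolist(),s['clock'],s['gripper_width'],s['force'].round(2)); print(Ro.from_rotvec(s['ee_rot']).as_matrix().round(3))
d=grab('wrist'); save(d,'pics/w3.png')
for p in [(.4491,.0296,.101),(.4648,.0377,.0645),(.6463,-.0913,.026)]: print(proj(d,p))
E
```

```text
[-0.1618, 0.0875, 1.6936, 0.0001, 1.3595, 1.3142] [0.4596, -0.0052, 0.3023] 4.35 0.029676922239294724 [0.57 0.06 0.46]
[[ 0.996  0.095  0.001]
 [ 0.095 -0.996 -0.   ]
 [ 0.001  0.    -1.   ]]
[[284.30255236 214.43644481]]
[[280.64842756 188.42706923]]
[[433.04352016   6.871607  ]]
```

View pics/w3.png

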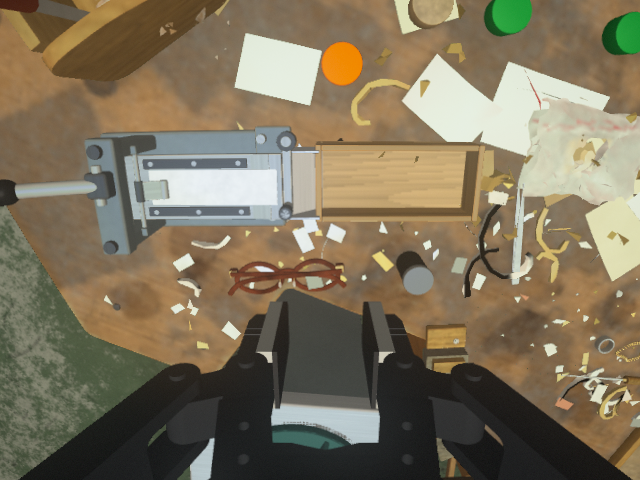

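```bash
python3 - <<'E'
from h import *
d=load('wrist'); im=d['pixels'][:,:,::-1]
cv2.imwrite('pics/w3c.png',cv2.resize(im[120:240,130:330],None,fx=4,fy=4,interpolation=cv2.INTER_CUBIC))
P=cloud(d); Z=P[...,2]
m=(Z>.088)&(Z<.108); m[:, :270]=0; m[:,300:]=0; m[:195]=0; m[230:]=0
v,u=np.nonzero(m); c=[u.mean(),v.mean()]; print('pin',c,len(u),onplane(d,c,.101),Z[m].max())
fl=(Z>.004)&(Z<.02); r=np.zeros_like(fl); r[135:230,315:490]=1
n,l,st,_=cv2.connectedComponentsWithStats((fl&r).astype(np.uint8)); k=1+np.argmax(st[1:,4])
q=P[l==k]; print('box floor?',cv2.minAreaRect((q[:,:2]*1000).astype(np.float32)),np.median(q[:,2]))
# bright strip
hsv=cv2.cvtColor(im,cv2.COLOR_BGR2HSV); sm=(hsv[...,2]>215)&(hsv[...,1]<30); sm[:160]=0; sm[215:]=0; sm[:,:140]=0; sm[:,285:]=0
v,u=np.nonzero(sm); w=onplane(d,np.c_[u,v].astype(float),.067); print('strip',len(u),cv2.minAreaRect((w[:,:2]*1000).astype(np.float32)))
E
```

```text
pin [np.float64(285.79234972677597), np.float64(212.28415300546447)] 183 [[0.451197   0.02840455 0.101     ]] 0.10237212322084448
box floor? ((474.6257629394531, -79.58058166503906), (64.15180969238281, 156.47134399414062), 5.575150489807129) 0.009982318135105785
strip 4070 ((460.8688049316406, 102.77975463867188), (33.92900085449219, 123.69999694824219), 5.340448379516602)
```

View pics/w3c.png

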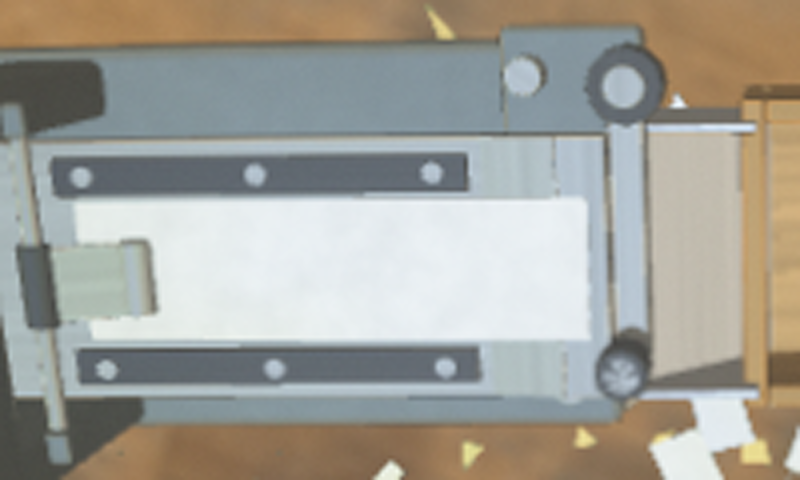

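Call:
{"method": "play_rows", "body": {"steps": [{"delta_rot":[0,0,0],"delta_pos":[-0.0031,-0.0175,0.03],"fingers":0.65},{"delta_rot":[0,0,0],"delta_pos":[-0.003,-0.0175,0.04],"fingers":0.65},{"delta_rot":[0,0,0],"delta_pos":[0,0,0.04],"fingers":0.65},{"delta_rot":[0,0,0],"delta_pos":[0,0,0.04],"fingers":0.65},{"delta_rot":[0,0,0],"delta_pos":[0,0,0.035],"fingers":0.65},{"delta_rot":[0,0,0],"delta_pos":[0,0,0],"fingers":0.65}]}}

```text
clock: 5.15
ee_pos: [0.4495, 0.0294, 0.1161]
ee_rot: [-3.138, -0.146, 0.002]
force: [-0.7, -0.7, 0.7]
gripper_width: 0.0302
```

```bash
python3 - <<'E'
from h import *
s=arm.sense(); print(s['ee_pos'].round(4).tolist(),s['clock'],s['gripper_width'],s['force'].round(2))
d=grab('wrist'); save(d,'pics/w4.png')
for p in [(.4502,.029,.101),s['ee_pos']]: print(proj(d,p))
P=cloud(d); Z=P[...,2]; m=(Z>.088)&(Z<.106)&(np.hypot(P[...,0]-.45,P[...,1]-.029)<.02)
v,u=np.nonzero(m); print(len(u)); c=[u.mean(),v.mean()]; print(c,onplane(d,c,.101))
E
```

```text
[0.4495, 0.0294, 0.1161] 5.15 0.03018117599964505 [-0.69 -0.73  0.66]
[[324.55009757 304.39675295]]
[[323.43720644 323.14911922]]
764
[np.float64(323.9410994764398), np.float64(298.81413612565444)] [[0.4529049  0.02952044 0.101     ]]
```

View pics/w4.png

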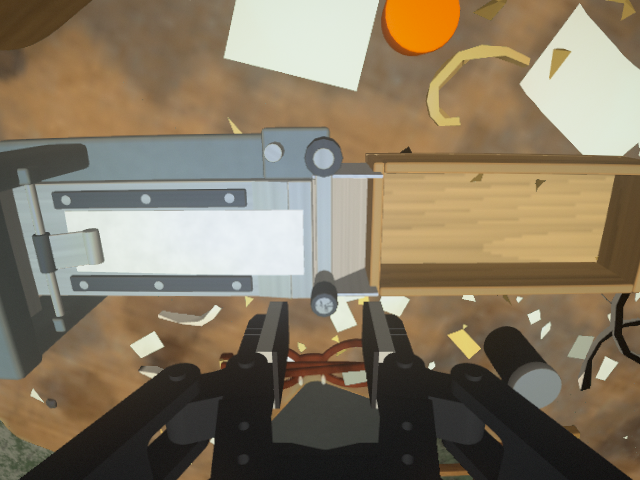

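Call:
{"method": "play_rows", "body": {"steps": [{"delta_rot":[0,0,0],"delta_pos":[0.0005,0,0.018],"fingers":0.65},{"delta_rot":[0,0,0],"delta_pos":[0,0,0.017],"fingers":0.65},{"delta_rot":[0,0,0],"delta_pos":[0,0,0],"fingers":0.79},{"delta_rot":[0,0,0],"delta_pos":[0,0,0],"fingers":0.79}], "force": 20}}

```text
clock: 5.7
ee_pos: [0.4516, 0.0293, 0.083]
ee_rot: [3.138, 0.144, 0.005]
force: [-0.6, 0.2, 0.4]
gripper_width: 0.0178
```

```bash
python3 - <<'E'
from h import *
s=arm.sense(); print(s['ee_pos'].round(4).tolist(),s['clock'],s['gripper_width'],s['force'].round(2))
d=grab('wrist'); save(d,'pics/w5.png')
E
```

```text
[0.4516, 0.0293, 0.083] 5.7 0.01781658139263204 [-0.6   0.15  0.39]
```

View pics/w5.png

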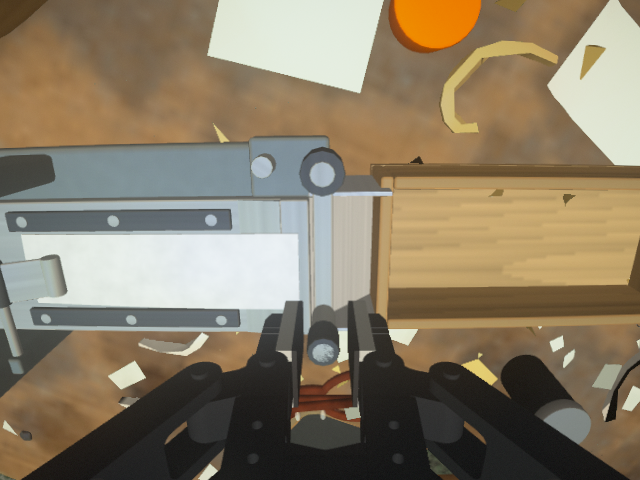

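Call:
{"method": "play_rows", "body": {"steps": [{"delta_rot":[0,0,-7],"delta_pos":[0.0005,0.0074,0],"fingers":0.79},{"delta_rot":[0,0,-7],"delta_pos":[0.0005,0.0074,0],"fingers":0.79},{"delta_rot":[0,0,-7],"delta_pos":[0.0005,0.0074,0],"fingers":0.79}]}}

```text
clock: 6.12
ee_pos: [0.4572, 0.0085, 0.0826]
ee_rot: [-3.058, -0.719, -0.004]
force: [0.9, 4.0, 0.3]
gripper_width: 0.0178
```

```bash
python3 - <<'E'
from h import *
s=arm.sense(); print(s['ee_pos'].round(4).tolist(),s['clock'],s['gripper_width'],s['force'].round(2))
d=grab('wrist'); save(d,'pics/w6.png')
E
```

```text
[0.4572, 0.0085, 0.0826] 6.125 0.017787117932364125 [0.94 4.05 0.26]
```

View pics/w6.png

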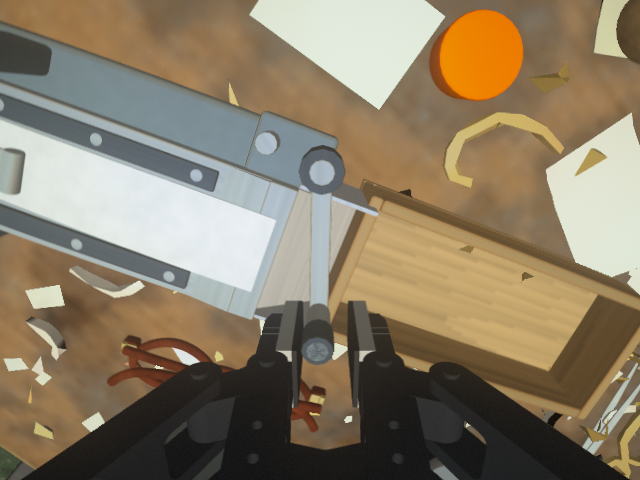

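The stop follows with about 4 N, and the pin sits between the pads at (317,350). I continue.

Call:
{"method": "play_rows", "body": {"steps": [{"delta_rot":[0,0,-7],"delta_pos":[0.0005,0.0074,0],"fingers":0.79},{"delta_rot":[0,0,-7],"delta_pos":[0.0005,0.0074,0],"fingers":0.79},{"delta_rot":[0,0,-7],"delta_pos":[0.0005,0.0074,0],"fingers":0.79},{"delta_rot":[0,0,-7],"delta_pos":[0.0005,0.0074,0],"fingers":0.79},{"delta_rot":[0,0,-7],"delta_pos":[0.0005,0.0074,0],"fingers":0.79}]}}

```text
clock: 6.8
ee_pos: [0.4811, -0.0176, 0.082]
ee_rot: [-2.701, -1.602, 0.0]
force: [-1.4, 3.0, 0.5]
gripper_width: 0.0178
```

Call:
{"method": "play_rows", "body": {"steps": [{"delta_rot":[0,0,-7],"delta_pos":[0.0005,0.0074,0],"fingers":0.79},{"delta_rot":[0,0,-7],"delta_pos":[0.0005,0.0074,0],"fingers":0.79},{"delta_rot":[0,0,-7],"delta_pos":[0.0005,0.0074,0],"fingers":0.79},{"delta_rot":[0,0,-6],"delta_pos":[0.0005,0.0064,0],"fingers":0.79}]}}

```text
clock: 7.3
ee_pos: [0.5079, -0.0248, 0.0818]
ee_rot: [-2.252, -2.188, 0.002]
force: [-3.5, 1.8, 1.6]
gripper_width: 0.0181
```

```bash
python3 - <<'E'
from h import *
s=arm.sense(); print(s['ee_pos'].round(4).tolist(),s['clock'],s['gripper_width'],s['force'].round(2),s['joints'].round(2))
d=grab('wrist'); save(d,'pics/w7.png')
E
```

```text
[0.5079, -0.0248, 0.0818] 7.3 0.01808753927413888 [-3.5   1.8   1.55] [-0.18  0.42  1.86  0.    0.86 -0.16]
```

View pics/w7.png

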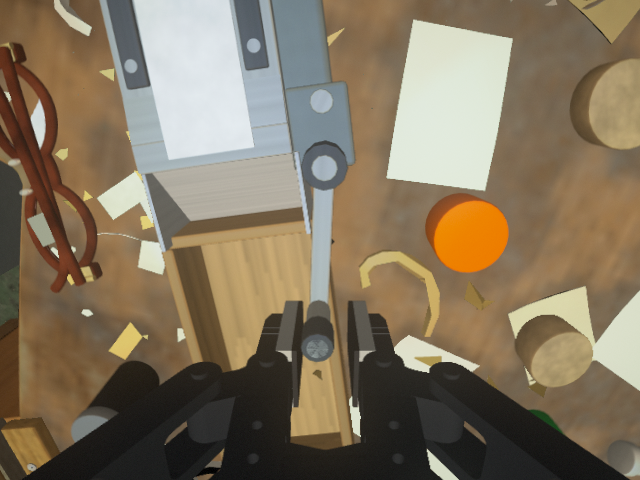

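Call:
{"method": "play_rows", "body": {"steps": [{"delta_rot":[0,0,-5],"delta_pos":[0.0002,0.0053,0],"fingers":0.79},{"delta_rot":[0,0,-4],"delta_pos":[0.0002,0.0043,0],"fingers":0.79},{"delta_rot":[0,0,0],"delta_pos":[0,0,0],"fingers":0.79}]}}

```text
clock: 7.72
ee_pos: [0.5182, -0.0245, 0.0817]
ee_rot: [-2.08, -2.354, 0.0]
force: [-1.9, 0.4, 1.7]
gripper_width: 0.0181
```

Call:
{"method": "play_rows", "body": {"steps": [{"delta_rot":[0,0,-2],"delta_pos":[0.0001,0.0021,0],"fingers":0.79},{"delta_rot":[0,0,0],"delta_pos":[0,0,0],"fingers":0.79}]}}

```text
clock: 7.98
ee_pos: [0.52, -0.0243, 0.0814]
ee_rot: [-2.035, -2.392, 0.001]
force: [-3.7, 0.3, 2.7]
gripper_width: 0.0182
```

Call:
{"method": "play_rows", "body": {"steps": [{"delta_rot":[0,0,0],"delta_pos":[0,0.002,0],"fingers":0.79},{"delta_rot":[0,0,0],"delta_pos":[0,0,0],"fingers":0.79}]}}

```text
clock: 8.22
ee_pos: [0.5202, -0.0243, 0.0811]
ee_rot: [-2.034, -2.39, 0.005]
force: [-8.0, -1.1, 6.6]
gripper_width: 0.018
```

```bash
python3 - <<'E'
from h import *
s=arm.sense(); print(s['ee_pos'].round(4).tolist(),s['clock'],s['gripper_width'],s['force'].round(2),s['joints'].round(2))
d=grab('wrist'); save(d,'pics/w8.png')
d=grab('top'); save(d,'pics/t8.png')
cv2.imwrite('pics/t8c.png',cv2.resize(d['pixels'][250:360,170:400,::-1],None,fx=3.4,fy=3.4,interpolation=cv2.INTER_CUBIC))
E
```

```text
[0.5202, -0.0243, 0.0811] 8.225 0.017983098480014482 [-8.03 -1.13  6.55] [-0.18  0.44  1.84 -0.    0.87 -0.34]
```

View pics/w8.png

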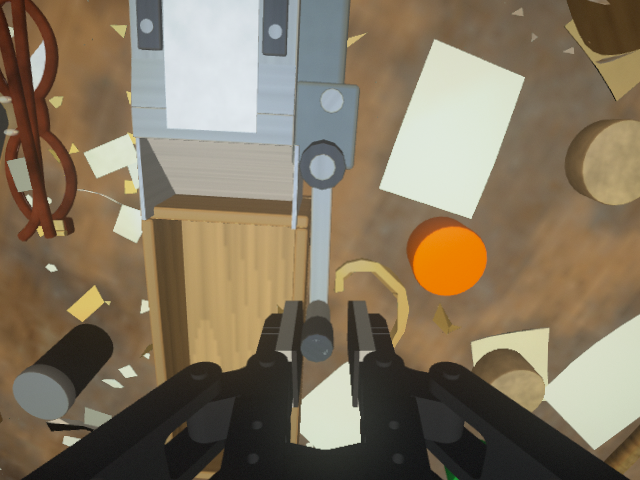

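View pics/t8c.png

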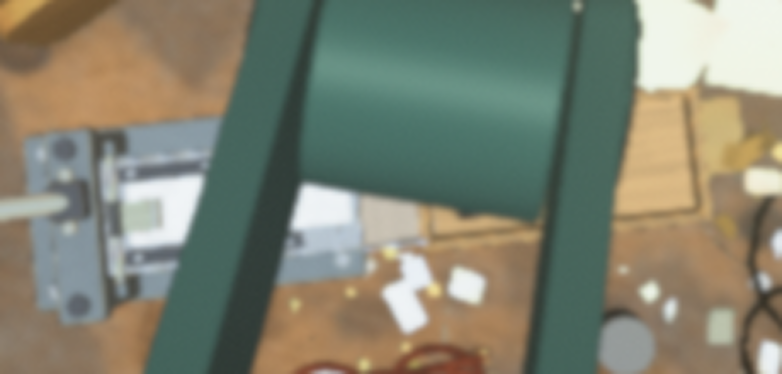

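The stop is at its end position: pushing 2 mm further only raised the force to 8 N, and the arm looks parallel to the slide. I back off, lift, and go over to the tall cork.

Call:
{"method": "play_rows", "body": {"steps": [{"delta_rot":[0,0,0],"delta_pos":[0,-0.0035,0],"fingers":0.77},{"delta_rot":[0,0,0],"delta_pos":[0,0,-0.01],"fingers":0.75},{"delta_rot":[0,0,0],"delta_pos":[0,0,-0.03],"fingers":0.7},{"delta_rot":[0,0,0],"delta_pos":[0,0,-0.05],"fingers":0.2},{"delta_rot":[0,0,0],"delta_pos":[0,0,0],"fingers":0.2}]}}

```text
clock: 8.95
ee_pos: [0.5233, -0.0253, 0.1759]
ee_rot: [2.03, 2.386, 0.008]
force: [0.7, -0.1, -0.2]
gripper_width: 0.0612
```

```bash
python3 - <<'E'
from h import *
from scipy.spatial.transform import Rotation as Ro
s=arm.sense(); p=s['ee_pos'];print(p.round(4).tolist(),s['clock'],s['gripper_width'],s['force'].round(2)); R=Ro.from_rotvec(s['ee_rot']).as_matrix(); print(R.round(3))
d=grab('wrist'); save(d,'pics/w9.png')
P=cloud(d); Z=P[...,2]
m=(Z>.018)&(Z<.032)&(np.hypot(P[...,0]-.647,P[...,1]+.092)<.032)
v,u=np.nonzero(m); print(len(u), np.median(Z[m])); 
mt=m&(Z>.023); v,u=np.nonzero(mt); r=cv2.minEnclosingCircle(np.c_[u,v].astype(np.float32)); print(r); w=onplane(d,np.c_[u,v].astype(float),.026); print(cv2.minEnclosingCircle((w[:,:2]*1000).astype(np.float32)), w.mean(0))
t=np.array([.6465,-.0915,p[2]]); print('tool delta',R.T@(t-p))
im=d['pixels'][:,:,::-1]; x,y=map(int,r[0]); cv2.imwrite('pics/w9c.png',cv2.resize(im[max(0,y-70):y+70,max(0,x-90):x+90],None,fx=4,fy=4))
E
```

```text
[0.5233, -0.0253, 0.1759] 8.95 0.061234583040601316 [ 0.67 -0.06 -0.21]
[[-0.16   0.987  0.01 ]
 [ 0.987  0.16  -0.002]
 [-0.003  0.01  -1.   ]]
1618 0.02647689606016685
((458.0970153808594, 313.2910461425781), 23.792203903198242)
((648.9331665039062, -89.18146514892578), 20.760690689086914) [ 0.64986662 -0.08772372  0.026     ]
tool delta [-0.08508091  0.11094052  0.00138571]
```

View pics/w9.png

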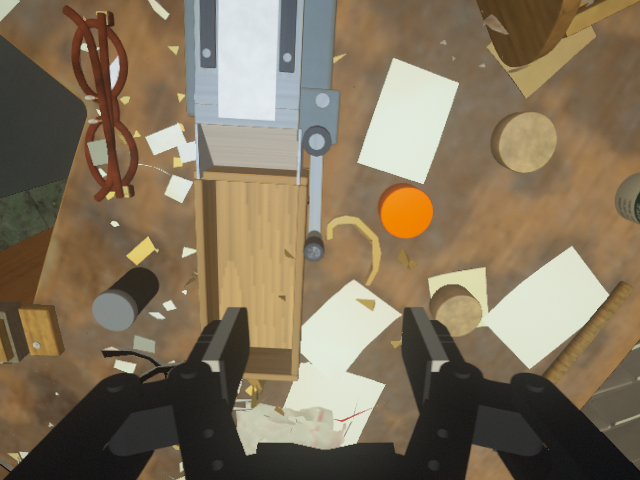

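View pics/w9c.png

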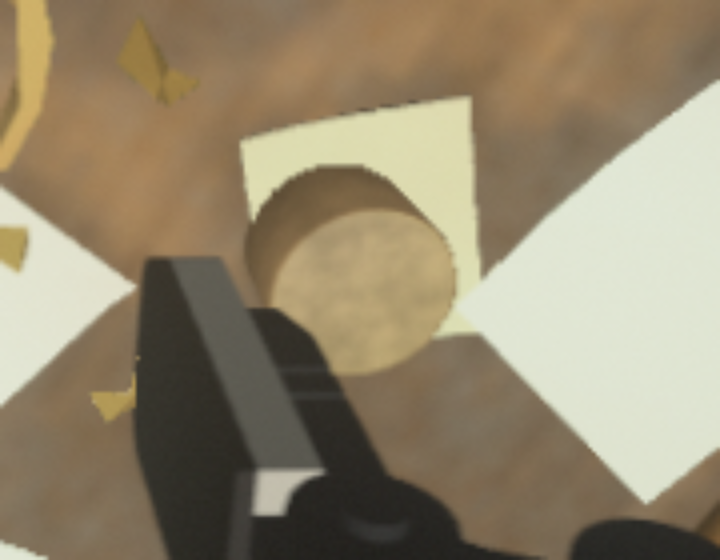

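```bash
cat > mv.py <<'E'
from h import *
from scipy.spatial.transform import Rotation as Ro
def state():
    s=arm.sense(); return s,s['ee_pos'],Ro.from_rotvec(s['ee_rot']).as_matrix()
def target(yaw_deg):  # tool y at yaw, z down
    a=np.radians(yaw_deg); y=np.array([np.cos(a),np.sin(a),0]); z=np.array([0,0,-1.]); x=np.cross(y,z); return np.c_[x,y,z]
def plan(pos,yaw):
    s,p,R=state(); Rt=target(yaw)
    print('pos',p.round(4),'F',s['force'].round(2),'M',s['moment'].round(3),'w',round(s['gripper_width'],4),'t',s['clock'])
    print('rot deg (tool)',np.degrees(Ro.from_matrix(R.T@Rt).as_rotvec()).round(2),'dpos old axes',(R.T@(np.array(pos)-p)).round(4),'dpos new axes',(Rt.T@(np.array(pos)-p)).round(4))
E
python3 -c "
from mv import *
plan([.6475,-.0905,.1],5.6)"
```

```text
pos [ 0.5216 -0.025   0.1739] F [-1.32 -0.33 -0.21] M [ 0.01   0.004 -0.038] w 0.0674 t 9.0
rot deg (tool) [0.36 0.11 3.63] dpos old axes [-0.0846  0.1133  0.0748] dpos new axes [-0.0774  0.1189  0.0739]
```

Call:
{"method": "play_rows", "body": {"steps": [{"delta_rot":[0.36,0.11,3.63],"delta_pos":[0,0,0],"fingers":0},{"delta_rot":[0,0,0],"delta_pos":[-0.0258,0.0396,0],"fingers":0},{"delta_rot":[0,0,0],"delta_pos":[-0.0258,0.0396,0.02],"fingers":0},{"delta_rot":[0,0,0],"delta_pos":[-0.0258,0.0397,0.03],"fingers":0},{"delta_rot":[0,0,0],"delta_pos":[0,0,0.024],"fingers":0},{"delta_rot":[0,0,0],"delta_pos":[0,0,0],"fingers":0}]}}

```text
clock: 9.75
ee_pos: [0.6421, -0.0895, 0.0929]
ee_rot: [-2.103, -2.318, 0.01]
force: [-0.2, 1.1, -0.0]
gripper_width: 0.0855
```

```bash
python3 - <<'E'
from mv import *
plan([.6475,-.0905,.05],5.6)
d=grab('wrist'); save(d,'pics/w10.png')
P=cloud(d); Z=P[...,2]
m=(Z>.023)&(Z<.031)&(np.hypot(P[...,0]-.647,P[...,1]+.092)<.028)
v,u=np.nonzero(m); w=onplane(d,np.c_[u,v].astype(float),.026); print(len(u),cv2.minEnclosingCircle((w[:,:2]*1000).astype(np.float32)), w.mean(0),cv2.minEnclosingCircle(np.c_[u,v].astype(np.float32)))
E
```

```text
pos [ 0.6421 -0.0895  0.0929] F [-0.19  1.07 -0.02] M [ 0.04   0.013 -0.061] w 0.0855 t 9.75
rot deg (tool) [-0.73 -0.24 -0.02] dpos old axes [-0.0017  0.0059  0.0428] dpos new axes [-0.0015  0.0053  0.0429]
3694 ((650.0943603515625, -89.70515441894531), 20.439929962158203) [ 0.65003987 -0.08927992  0.026     ] ((338.8258056640625, 261.2709655761719), 35.19725036621094)
```

View pics/w10.png

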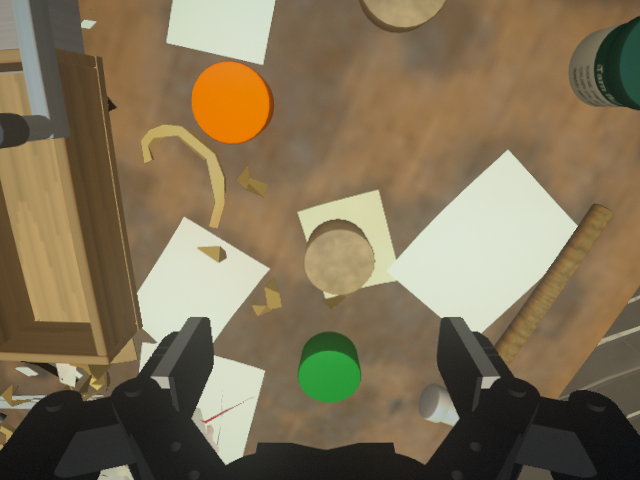

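Call:
{"method": "play_rows", "body": {"steps": [{"delta_rot":[-0.36,-0.11,0],"delta_pos":[-0.001,0.0065,0],"fingers":0},{"delta_rot":[0,0,0],"delta_pos":[0,0,0.03],"fingers":0},{"delta_rot":[0,0,0],"delta_pos":[0,0,0.02],"fingers":0},{"delta_rot":[0,0,0],"delta_pos":[0,0,0],"fingers":0},{"delta_rot":[0,0,0],"delta_pos":[0,0,0],"fingers":0}]}}

```text
clock: 10.42
ee_pos: [0.6517, -0.0904, 0.0472]
ee_rot: [2.109, 2.327, 0.001]
force: [-0.7, 0.5, 0.2]
gripper_width: 0.0852
```

```bash
python3 - <<'E'
from mv import *
plan([.6488,-.0902,.006],5.6)
d=grab('wrist'); save(d,'pics/w11.png')
P=cloud(d); Z=P[...,2]
m=(Z>.023)&(Z<.031)&(np.hypot(P[...,0]-.647,P[...,1]+.092)<.028)
v,u=np.nonzero(m); w=onplane(d,np.c_[u,v].astype(float),.026); print(len(u),cv2.minEnclosingCircle((w[:,:2]*1000).astype(np.float32)), w.mean(0),cv2.minEnclosingCircle(np.c_[u,v].astype(np.float32)))
E
```

```text
pos [ 0.6517 -0.0904  0.0472] F [-0.67  0.48  0.21] M [0.006 0.006 0.001] w 0.0852 t 10.425
rot deg (tool) [0.06 0.03 0.02] dpos old axes [ 0.0005 -0.0029  0.0412] dpos new axes [ 0.0005 -0.0028  0.0412]
5521 ((650.31005859375, -89.29544830322266), 20.427997589111328) [ 0.64999904 -0.08874557  0.026     ] ((319.5, 292.5), 43.73223876953125)
```

View pics/w11.png

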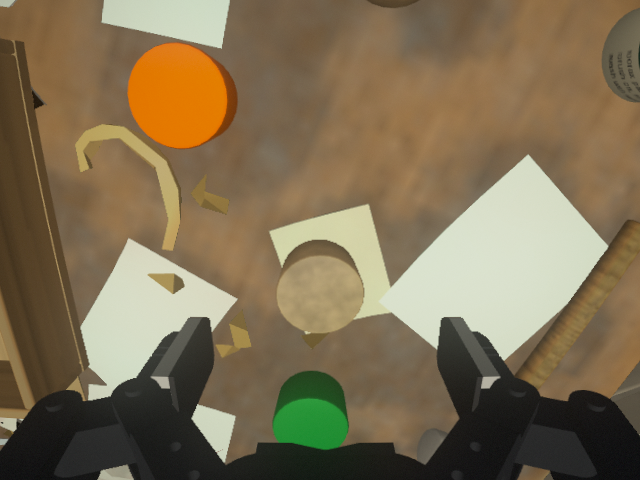

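Call:
{"method": "play_rows", "body": {"steps": [{"delta_rot":[0,0,0],"delta_pos":[0.001,-0.002,0.02],"fingers":0},{"delta_rot":[0,0,0],"delta_pos":[0,0,0.02],"fingers":0},{"delta_rot":[0,0,0],"delta_pos":[0,0,0.002],"fingers":0},{"delta_rot":[0,0,0],"delta_pos":[0,0,0],"fingers":0},{"delta_rot":[0,0,0],"delta_pos":[0,0,0],"fingers":0.3},{"delta_rot":[0,0,0],"delta_pos":[0,0,0],"fingers":0.45},{"delta_rot":[0,0,0],"delta_pos":[0,0,0],"fingers":0.6},{"delta_rot":[0,0,0],"delta_pos":[0,0,0],"fingers":0.7},{"delta_rot":[0,0,0],"delta_pos":[0,0,0],"fingers":0.7}], "force": 30}}

```text
clock: 11.6
ee_pos: [0.6494, -0.0896, 0.0051]
ee_rot: [2.109, 2.327, 0.001]
force: [-0.6, -0.3, 5.7]
gripper_width: 0.0396
```

```bash
python3 - <<'E'
from mv import *
plan([.65,-.0895,.05],5.6)
d=grab('wrist'); save(d,'pics/w12.png')
E
```

```text
pos [ 0.6494 -0.0896  0.0051] F [-0.62 -0.31  5.67] M [ 0.014  0.211 -0.004] w 0.0396 t 11.6
rot deg (tool) [0.05 0.02 0.01] dpos old axes [ 0.      0.0006 -0.0449] dpos new axes [ 0.0001  0.0006 -0.0449]
```

View pics/w12.png

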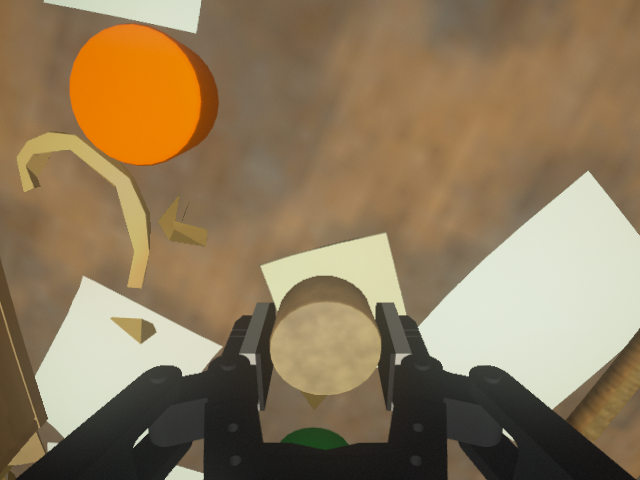

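Call:
{"method": "play_rows", "body": {"steps": [{"delta_rot":[0,0,0],"delta_pos":[0,0,-0.01],"fingers":0.7},{"delta_rot":[0,0,0],"delta_pos":[0,0,-0.05],"fingers":0.7},{"delta_rot":[0,0,0],"delta_pos":[0,0,-0.06],"fingers":0.7},{"delta_rot":[0,0,0],"delta_pos":[0,0,-0.06],"fingers":0.7},{"delta_rot":[0,0,0],"delta_pos":[0,0,0],"fingers":0.7}], "force": 30}}

```text
clock: 12.28
ee_pos: [0.653, -0.0904, 0.1911]
ee_rot: [2.103, 2.32, 0.009]
force: [0.3, 0.1, -0.2]
gripper_width: 0.0397
```

```bash
python3 - <<'E'
from mv import *
plan([.465,.06,.17],5.6)
s,p,R=state(); d=grab('wrist'); save(d,'pics/w13.png')
C=-np.array(d['R']).T@d['t']; print('cam in tool',R.T@(C-p), s['joints'].round(2))
t=load('scene'); 
for n in ('top','scene'):
    import pickle
    P=cloud(load(n)).reshape(-1,3); f=np.array([.097,-.995]); q=P[~np.isnan(P[:,0])]; r=q[:,:2]-[.464,.0365]; sx=r@f; sy=r@[.995,.097]
    for a in range(-280,-130,10):
        k=(sx>a/1000)&(sx<(a+10)/1000)&(np.abs(sy)<.03)&(q[:,2]>.05)&(q[:,2]<.3)
        if k.sum()>3: print(n,a,k.sum(),np.percentile(q[k,2],[50,98]).round(3),end=' | ')
    print()
E
```

```text
pos [ 0.653  -0.0904  0.1911] F [ 0.34  0.09 -0.25] M [ 0.038  0.046 -0.051] w 0.0397 t 12.275
rot deg (tool) [0.63 0.23 0.02] dpos old axes [ 0.1682 -0.1726  0.0185] dpos new axes [ 0.1681 -0.1724  0.0211]
cam in tool [ 0.08143481  0.00080253 -0.14227675] [-0.24  0.47  1.43 -0.    1.23 -0.34]
top -270 57 [0.171 0.175] | top -260 82 [0.169 0.174] | top -250 82 [0.166 0.172] | top -240 84 [0.161 0.166] | top -230 81 [0.156 0.161] | top -220 79 [0.153 0.159] | top -210 59 [0.147 0.152] | top -200 43 [0.141 0.145] | top -190 42 [0.137 0.141] | top -180 42 [0.134 0.139] | top -170 50 [0.131 0.135] | top -160 165 [0.114 0.131] | top -150 243 [0.113 0.129] | top -140 329 [0.098 0.125] | 
scene -280 43 [0.167 0.172] | scene -270 79 [0.171 0.175] | scene -260 43 [0.169 0.173] | scene -250 41 [0.165 0.168] | scene -240 40 [0.16  0.165] | scene -230 42 [0.157 0.161] | scene -220 29 [0.152 0.156] | scene -210 8 [0.142 0.149] | scene -200 24 [0.14  0.143] | scene -190 25 [0.136 0.139] | scene -180 117 [0.06  0.136] | scene -170 272 [0.102 0.132] | scene -160 345 [0.11  0.129] | scene -150 198 [0.112 0.128] | scene -140 15 [0.112 0.114] |
```

Call:
{"method": "play_rows", "body": {"steps": [{"delta_rot":[0,0,0],"delta_pos":[0.02,-0.03,0],"fingers":0.7},{"delta_rot":[0,0,0],"delta_pos":[0.027,-0.038,0],"fingers":0.7},{"delta_rot":[0,0,0],"delta_pos":[0.027,-0.038,0],"fingers":0.7},{"delta_rot":[0,0,0],"delta_pos":[0.027,-0.038,0],"fingers":0.7},{"delta_rot":[0,0,0],"delta_pos":[0.027,-0.037,0],"fingers":0.7},{"delta_rot":[0,0,0],"delta_pos":[0,0,0],"fingers":0.7},{"delta_rot":[0,0,0],"delta_pos":[0,0,0],"fingers":0.7}]}}

```text
clock: 13.2
ee_pos: [0.4564, 0.0201, 0.1838]
ee_rot: [-2.109, -2.328, 0.001]
force: [-0.1, 0.2, -1.0]
gripper_width: 0.0399
```

```bash
python3 - <<'E'
from mv import *
plan([.457,.11,.1],5.6)
d=grab('wrist'); save(d,'pics/w14.png')
P=cloud(d); Z=P[...,2]; im=d['pixels'][:,:,::-1]
hsv=cv2.cvtColor(im,cv2.COLOR_BGR2HSV); sm=((hsv[...,2]>205)&(hsv[...,1]<35)&(Z>.055)&(Z<.085)).astype(np.uint8)
n,l,st,_=cv2.connectedComponentsWithStats(sm); k=1+np.argmax(st[1:,4]); v,u=np.nonzero(l==k); print(st[k])
w=onplane(d,np.c_[u,v].astype(float),.067); print('strip',cv2.minAreaRect((w[:,:2]*1000).astype(np.float32)), np.median(Z[l==k]),np.percentile(Z[l==k],[5,95]))
# strip height along its length
for y0 in np.arange(.03,.18,.015):
    k2=(l==k)&(P[...,1]>y0)&(P[...,1]<y0+.015)
    if k2.sum()>10: print(y0.round(3),k2.sum(),np.median(Z[k2]).round(4),end=' | ')
E
```

```text
pos [0.4564 0.0201 0.1838] F [-0.08  0.24 -0.98] M [ 0.011 -0.011  0.026] w 0.0399 t 13.2
rot deg (tool) [-0.03  0.01  0.03] dpos old axes [0.0894 0.0094 0.0838] dpos new axes [0.0894 0.0094 0.0838]
[  294     0    94   205 11223]
strip ((459.4815368652344, 102.36137390136719), (61.314884185791016, 122.49698638916016), 5.712548732757568) 0.06615774571365912 [0.06259867 0.06854271]
0.03 303 0.0675 | 0.045 1701 0.0665 | 0.06 1576 0.0669 | 0.075 1338 0.0673 | 0.09 1382 0.0669 | 0.105 1429 0.0664 | 0.12 1476 0.0657 | 0.135 1320 0.0649 | 0.15 677 0.0636 | 0.165 21 0.0626 |
```

View pics/w14.png

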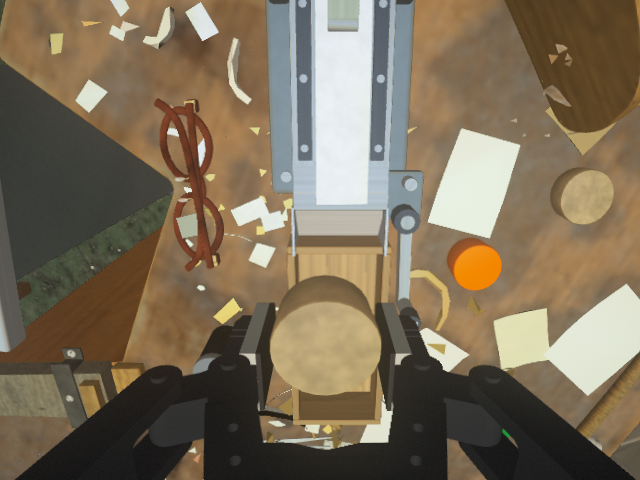

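```bash
python3 - <<'E'
from mv import *
d=load('wrist'); im=d['pixels'][:,:,::-1]
cv2.imwrite('pics/w14c.png',cv2.resize(im[130:260,260:430],None,fx=4.5,fy=4.5,interpolation=cv2.INTER_CUBIC))
g=im.min(axis=2).astype(int)
for r in (60,100,140,170,190): print(r,g[r,300:385:3].tolist())
E
```

```text
60 [95, 93, 92, 95, 173, 204, 231, 230, 229, 228, 225, 226, 227, 230, 231, 231, 230, 231, 231, 232, 232, 233, 232, 231, 159, 93, 95, 92, 91]
100 [98, 97, 99, 98, 178, 192, 233, 233, 235, 235, 235, 233, 230, 230, 231, 232, 232, 233, 234, 234, 234, 233, 234, 233, 99, 98, 96, 95, 96]
140 [102, 101, 99, 101, 149, 193, 232, 233, 236, 235, 235, 234, 234, 234, 233, 232, 232, 233, 234, 233, 233, 232, 233, 192, 100, 101, 101, 99, 116]
170 [179, 180, 179, 180, 181, 187, 231, 233, 233, 234, 232, 233, 234, 235, 236, 234, 234, 233, 233, 234, 234, 233, 233, 182, 183, 181, 182, 181, 181]
190 [181, 181, 183, 180, 181, 189, 232, 233, 232, 232, 232, 232, 234, 234, 235, 234, 234, 235, 236, 237, 237, 235, 235, 183, 184, 184, 184, 184, 183]
```

View pics/w14c.png

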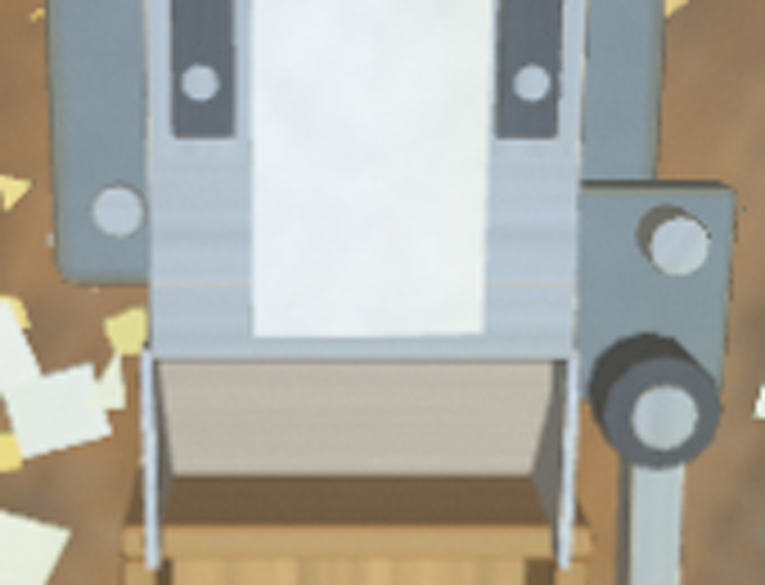

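```bash
python3 - <<'E'
from mv import *
d=load('wrist')
L=onplane(d,[(293.3,208.9),(388.4,208.9)],.0648)[:,:2]*1000
N=onplane(d,[(316.2,204.4),(367.8,204)],.068)[:,:2]*1000
E=onplane(d,[(316.2,100),(371,100)],.0665)[:,:2]*1000
G=onplane(d,[(313,60),(372.5,60)],.0648)[:,:2]*1000
print('ledge',L,L.mean(0),np.linalg.norm(L[1]-L[0]));print('nose',N,N.mean(0),np.linalg.norm(N[1]-N[0]));print('strip@100',E,E.mean(0),np.linalg.norm(E[1]-E[0]));print('guides inner',G,G.mean(0),np.linalg.norm(G[1]-G[0]))
v=L[1]-L[0]; print('yaw',np.degrees(np.arctan2(v[1],v[0])))
v=E.mean(0)-N.mean(0); print('strip dir',np.degrees(np.arctan2(v[1],v[0]))-90); v=G.mean(0)-L.mean(0); print('bed dir',np.degrees(np.arctan2(v[1],v[0]))-90)
E
```

```text
ledge [[434.50971211  34.43744636]
 [498.41985236  40.7812371 ]] [466.46478224  37.60934173] 64.22421434402983
nose [[449.60048469  39.80561983]
 [483.67275871  43.46477929]] [466.6366217   41.63519956] 34.26819669476762
strip@100 [[443.49069576 105.56346455]
 [477.29940468 108.9846168 ]] [460.39505022 107.27404067] 33.98136373725661
guides inner [[439.34507766 128.71109406]
 [475.38874257 132.37824676]] [457.36691012 130.54467041] 36.22973625349585
yaw 5.668673324696596
strip dir 5.431900530047088
bed dir 5.591135468065573
```

Measured sizes agree: ledge 64.2 wide, strip 34 wide, yaw 5.6°, with the ledge middle at (466.5,37.6) and the nose 4 mm before it. The cork goes to shear x=-80, about 14 mm behind the strip's middle, at world (459,117).

Call:
{"method": "play_rows", "body": {"steps": [{"delta_rot":[0,0,0],"delta_pos":[0.032,0.004,0],"fingers":0.7},{"delta_rot":[0,0,0],"delta_pos":[0.034,0.004,0.01],"fingers":0.7},{"delta_rot":[0,0,0],"delta_pos":[0.0304,0.0041,0.02],"fingers":0.7},{"delta_rot":[0,0,0],"delta_pos":[0,0,0.03],"fingers":0.7},{"delta_rot":[0,0,0],"delta_pos":[0,0,0.026],"fingers":0.7},{"delta_rot":[0,0,0],"delta_pos":[0,0,0],"fingers":0.7},{"delta_rot":[0,0,0],"delta_pos":[0,0,0],"fingers":0.7}]}}

```text
clock: 14.12
ee_pos: [0.4601, 0.117, 0.0988]
ee_rot: [2.11, 2.326, 0.001]
force: [-0.8, 0.0, -0.6]
gripper_width: 0.0399
```

```bash
python3 - <<'E'
from mv import *
plan([.459,.1172,.08],5.6)
d=grab('wrist'); save(d,'pics/w15.png')
d=grab('scene'); cv2.imwrite('pics/s15.png',cv2.resize(d['pixels'][200:400,280:480,::-1],None,fx=3,fy=3,interpolation=cv2.INTER_CUBIC))
E
```

```text
pos [0.4601 0.117  0.0988] F [-0.84  0.04 -0.56] M [ 0.014 -0.059  0.005] w 0.0399 t 14.125
rot deg (tool) [ 0.04  0.01 -0.02] dpos old axes [ 0.0003 -0.0011  0.0188] dpos new axes [ 0.0003 -0.0011  0.0188]
```

View pics/w15.png

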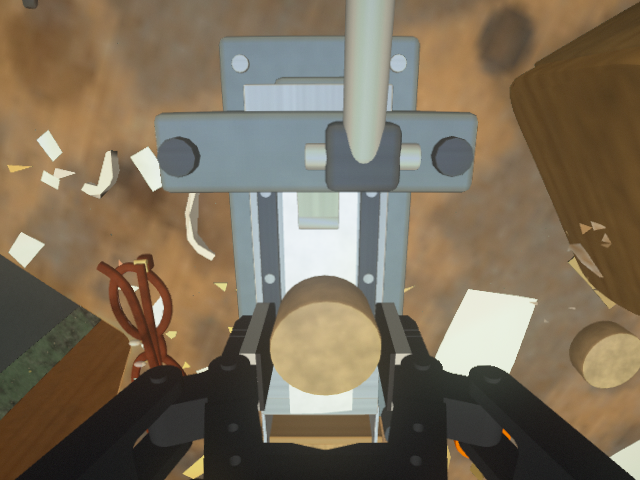

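View pics/s15.png

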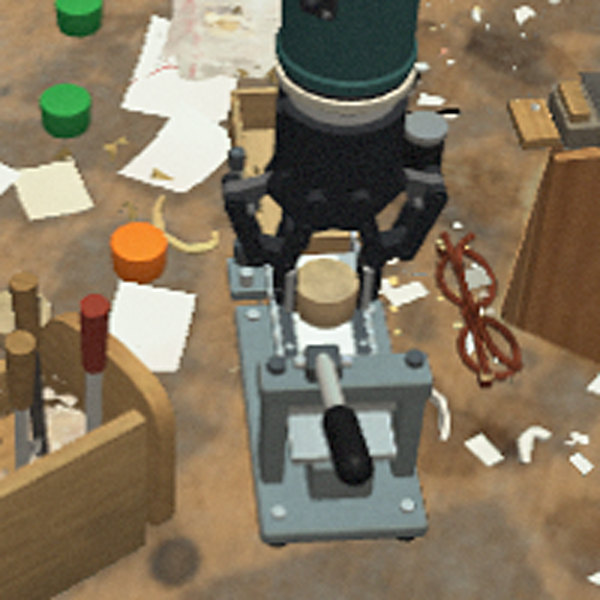

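Call:
{"method": "play_rows", "body": {"steps": [{"delta_rot":[0,0,0],"delta_pos":[0,-0.001,0.01],"fingers":0.7},{"delta_rot":[0,0,0],"delta_pos":[0,0,0.01],"fingers":0.7},{"delta_rot":[0,0,0],"delta_pos":[0,0,0],"fingers":0.7},{"delta_rot":[0,0,0],"delta_pos":[0,0,0],"fingers":0.7}]}}

```text
clock: 14.72
ee_pos: [0.4579, 0.1172, 0.0782]
ee_rot: [-2.11, -2.327, 0.001]
force: [-0.1, -0.8, 0.7]
gripper_width: 0.0398
```

Call:
{"method": "play_rows", "body": {"steps": [{"delta_rot":[0,0,0],"delta_pos":[0,0,0.002],"fingers":0.7},{"delta_rot":[0,0,0],"delta_pos":[0,0,0],"fingers":0.7}]}}

```text
clock: 14.98
ee_pos: [0.458, 0.1172, 0.0764]
ee_rot: [2.11, 2.327, -0.0]
force: [0.7, 0.9, -0.4]
gripper_width: 0.0399
```

Call:
{"method": "play_rows", "body": {"steps": [{"delta_rot":[0,0,0],"delta_pos":[0,0,0.0015],"fingers":0.7},{"delta_rot":[0,0,0],"delta_pos":[0,0,0],"fingers":0.7}]}}

```text
clock: 15.22
ee_pos: [0.4579, 0.1172, 0.0748]
ee_rot: [-2.11, -2.327, 0.0]
force: [-0.5, -0.8, -1.7]
gripper_width: 0.0397
```

Call:
{"method": "play_rows", "body": {"steps": [{"delta_rot":[0,0,0],"delta_pos":[0,0.0005,0.001],"fingers":0.7},{"delta_rot":[0,0,0],"delta_pos":[0,0,0],"fingers":0.7}]}}

```text
clock: 15.48
ee_pos: [0.4585, 0.1173, 0.0738]
ee_rot: [-2.11, -2.327, 0.0]
force: [-0.4, -0.4, -1.2]
gripper_width: 0.0399
```

Call:
{"method": "play_rows", "body": {"steps": [{"delta_rot":[0,0,0],"delta_pos":[0,0,0.001],"fingers":0.7},{"delta_rot":[0,0,0],"delta_pos":[0,0,0],"fingers":0.7}]}}

```text
clock: 15.72
ee_pos: [0.4584, 0.1172, 0.0728]
ee_rot: [-2.11, -2.327, 0.0]
force: [0.0, 0.7, -0.2]
gripper_width: 0.0398
```

Call:
{"method": "play_rows", "body": {"steps": [{"delta_rot":[0,0,0],"delta_pos":[0,0,0.001],"fingers":0.7},{"delta_rot":[0,0,0],"delta_pos":[0,0,0],"fingers":0.7}]}}

```text
clock: 15.98
ee_pos: [0.4585, 0.1174, 0.0722]
ee_rot: [-2.11, -2.327, -0.0]
force: [-1.3, 0.7, 4.2]
gripper_width: 0.0399
```

Call:
{"method": "play_rows", "body": {"steps": [{"delta_rot":[0,0,0],"delta_pos":[0,0,0.0005],"fingers":0.7},{"delta_rot":[0,0,0],"delta_pos":[0,0,0],"fingers":0.7}]}}

```text
clock: 16.23
ee_pos: [0.4585, 0.1174, 0.0719]
ee_rot: [-2.11, -2.327, -0.0]
force: [-2.4, 1.0, 8.5]
gripper_width: 0.0396
```

Contact is felt at TCP z 0.0725, at roughly 8.6 N per mm. I'm at about 8.5 N now and start to slide in small steps.

Call:
{"method": "play_rows", "body": {"steps": [{"delta_rot":[0,0,0],"delta_pos":[-0.002,0,0.0001],"fingers":0.7},{"delta_rot":[0,0,0],"delta_pos":[-0.002,0,0],"fingers":0.7}]}}

```text
clock: 16.48
ee_pos: [0.4598, 0.1139, 0.0721]
ee_rot: [2.11, 2.326, 0.003]
force: [-1.2, 3.3, 9.3]
gripper_width: 0.0396
```

Call:
{"method": "play_rows", "body": {"steps": [{"delta_rot":[0,0,0],"delta_pos":[-0.002,0,0],"fingers":0.7},{"delta_rot":[0,0,0],"delta_pos":[-0.001,0,0],"fingers":0.7}]}}

```text
clock: 16.73
ee_pos: [0.4602, 0.1108, 0.0721]
ee_rot: [2.11, 2.326, 0.003]
force: [-0.9, 3.1, 8.3]
gripper_width: 0.0397
```

```bash
python3 - <<'E'
from mv import *
plan([.459,.1172,.08],5.6)
d=grab('wrist'); save(d,'pics/w16.png')
im=d['pixels'][:,:,::-1]; cv2.imwrite('pics/w16c.png',cv2.resize(im[180:450,220:430],None,fx=2.2,fy=2.2,interpolation=cv2.INTER_CUBIC))
E
```

```text
pos [0.4602 0.1108 0.0721] F [-0.87  3.05  8.32] M [ 0.417  0.167 -0.039] w 0.0397 t 16.725
rot deg (tool) [ 0.13 -0.04 -0.02] dpos old axes [ 0.0065 -0.0006 -0.0079] dpos new axes [ 0.0064 -0.0006 -0.0079]
```

View pics/w16c.png

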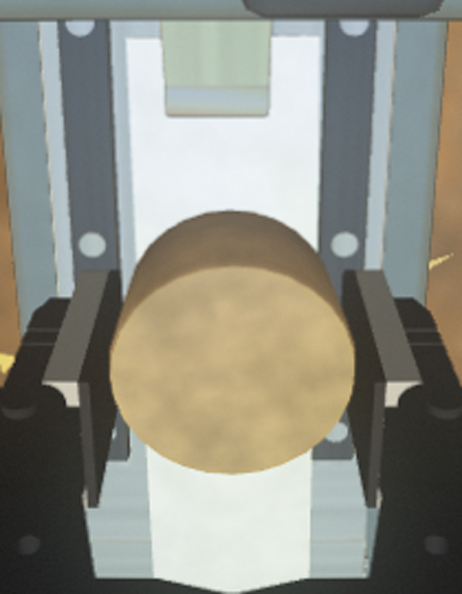

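The strip follows: the nose is at the ledge and the tail edge at row ~197 is now visible. F≈8.3 N. I continue.

Call:
{"method": "play_rows", "body": {"steps": [{"delta_rot":[0,0,0],"delta_pos":[-0.0025,0,0.0001],"fingers":0.7},{"delta_rot":[0,0,0],"delta_pos":[-0.0025,0,0],"fingers":0.7}]}}

```text
clock: 17.02
ee_pos: [0.4608, 0.106, 0.0721]
ee_rot: [2.11, 2.326, 0.004]
force: [-0.8, 3.6, 10.5]
gripper_width: 0.0398
```

Call:
{"method": "play_rows", "body": {"steps": [{"delta_rot":[0,0,0],"delta_pos":[-0.0025,0,0],"fingers":0.7},{"delta_rot":[0,0,0],"delta_pos":[-0.0025,0,0],"fingers":0.7}]}}

```text
clock: 17.27
ee_pos: [0.4613, 0.1008, 0.0721]
ee_rot: [2.11, 2.326, 0.003]
force: [-1.1, 2.7, 9.2]
gripper_width: 0.0397
```

Call:
{"method": "play_rows", "body": {"steps": [{"delta_rot":[0,0,0],"delta_pos":[-0.0025,0,0],"fingers":0.7},{"delta_rot":[0,0,0],"delta_pos":[-0.0025,0,0],"fingers":0.7}]}}

```text
clock: 17.52
ee_pos: [0.462, 0.0957, 0.0722]
ee_rot: [2.109, 2.326, 0.004]
force: [-0.4, 2.8, 10.8]
gripper_width: 0.0396
```

Call:
{"method": "play_rows", "body": {"steps": [{"delta_rot":[0,0,0],"delta_pos":[-0.0025,0,0],"fingers":0.7},{"delta_rot":[0,0,0],"delta_pos":[-0.0025,0,0],"fingers":0.7}]}}

```text
clock: 17.77
ee_pos: [0.4626, 0.0908, 0.0723]
ee_rot: [2.109, 2.326, 0.004]
force: [-1.5, 3.7, 10.2]
gripper_width: 0.04
```

```bash
python3 - <<'E'
from mv import *
plan([.459,.1172,.08],5.6)
d=grab('wrist'); 
im=d['pixels'][:,:,::-1]; cv2.imwrite('pics/w17c.png',cv2.resize(im[180:450,220:430],None,fx=2.2,fy=2.2,interpolation=cv2.INTER_CUBIC))
E
```

```text
pos [0.4626 0.0908 0.0723] F [-1.49  3.66 10.23] M [ 0.304  0.089 -0.013] w 0.04 t 17.775
rot deg (tool) [ 0.17 -0.02 -0.  ] dpos old axes [ 0.0267 -0.0009 -0.0077] dpos new axes [ 0.0267 -0.001  -0.0077]
```

View pics/w17c.png

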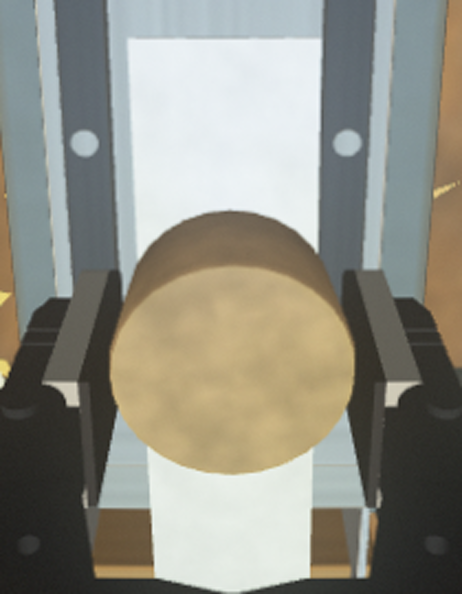

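No slip: the tail stays at the same row in the camera, and the strip is free of the foot. I ease the pressure to about 7 N and go on.

Call:
{"method": "play_rows", "body": {"steps": [{"delta_rot":[0,0,0],"delta_pos":[-0.0015,0,-0.0003],"fingers":0.7},{"delta_rot":[0,0,0],"delta_pos":[-0.0025,0,-0.0001],"fingers":0.7}]}}

```text
clock: 18.08
ee_pos: [0.4628, 0.0867, 0.0725]
ee_rot: [2.109, 2.326, 0.003]
force: [-0.1, 1.4, 8.6]
gripper_width: 0.0396
```

Call:
{"method": "play_rows", "body": {"steps": [{"delta_rot":[0,0,0],"delta_pos":[-0.003,0,0],"fingers":0.7},{"delta_rot":[0,0,0],"delta_pos":[-0.003,0,0],"fingers":0.7}]}}

```text
clock: 18.32
ee_pos: [0.4635, 0.0807, 0.0725]
ee_rot: [2.109, 2.326, 0.004]
force: [0.4, 2.3, 9.4]
gripper_width: 0.0399
```

Call:
{"method": "play_rows", "body": {"steps": [{"delta_rot":[0,0,0],"delta_pos":[-0.003,0,-0.0002],"fingers":0.7},{"delta_rot":[0,0,0],"delta_pos":[-0.003,0,-0.0001],"fingers":0.7}]}}

```text
clock: 18.58
ee_pos: [0.464, 0.0747, 0.0727]
ee_rot: [2.109, 2.326, 0.003]
force: [-0.4, 1.6, 8.0]
gripper_width: 0.0399
```

Call:
{"method": "play_rows", "body": {"steps": [{"delta_rot":[0,0,0],"delta_pos":[-0.003,0,-0.0001],"fingers":0.7},{"delta_rot":[0,0,0],"delta_pos":[-0.003,0,0],"fingers":0.7}]}}

```text
clock: 18.82
ee_pos: [0.4646, 0.0687, 0.0729]
ee_rot: [2.109, 2.326, 0.003]
force: [0.6, 2.2, 8.8]
gripper_width: 0.0397
```

Call:
{"method": "play_rows", "body": {"steps": [{"delta_rot":[0,0,0],"delta_pos":[-0.003,0,-0.0002],"fingers":0.7},{"delta_rot":[0,0,0],"delta_pos":[-0.003,0,-0.0001],"fingers":0.7}]}}

```text
clock: 19.08
ee_pos: [0.4651, 0.0627, 0.0731]
ee_rot: [2.109, 2.326, 0.003]
force: [0.2, 2.2, 8.1]
gripper_width: 0.04
```

Call:
{"method": "play_rows", "body": {"steps": [{"delta_rot":[0,0,0],"delta_pos":[-0.002,0,-0.0001],"fingers":0.7},{"delta_rot":[0,0,0],"delta_pos":[-0.002,0,-0.0001],"fingers":0.7}]}}

```text
clock: 19.32
ee_pos: [0.4655, 0.0587, 0.0733]
ee_rot: [2.109, 2.326, 0.003]
force: [0.1, 1.7, 7.2]
gripper_width: 0.0398
```

```bash
python3 - <<'E'
from mv import *
plan([.459,.1172,.08],5.6)
d=grab('wrist'); 
im=d['pixels'][:,:,::-1]; cv2.imwrite('pics/w18c.png',cv2.resize(im[180:450,220:430],None,fx=2.2,fy=2.2,interpolation=cv2.INTER_CUBIC))
E
```

```text
pos [0.4655 0.0587 0.0733] F [0.13 1.68 7.23] M [0.227 0.013 0.08 ] w 0.0398 t 19.325
rot deg (tool) [ 0.14 -0.    0.  ] dpos old axes [ 0.0589 -0.0007 -0.0067] dpos new axes [ 0.0589 -0.0007 -0.0067]
```

View pics/w18c.png

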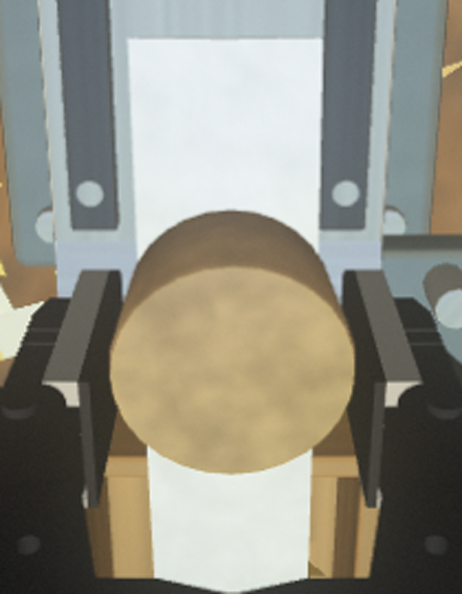

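Call:
{"method": "play_rows", "body": {"steps": [{"delta_rot":[0,0,0],"delta_pos":[-0.003,0,-0.0001],"fingers":0.7},{"delta_rot":[0,0,0],"delta_pos":[-0.002,0,-0.0001],"fingers":0.7}]}}

```text
clock: 19.62
ee_pos: [0.4658, 0.0536, 0.0734]
ee_rot: [2.109, 2.326, 0.002]
force: [-0.4, 1.8, 5.0]
gripper_width: 0.0397
```

Call:
{"method": "play_rows", "body": {"steps": [{"delta_rot":[0,0,0],"delta_pos":[-0.003,0,-0.0001],"fingers":0.7},{"delta_rot":[0,0,0],"delta_pos":[-0.002,0,-0.0001],"fingers":0.7}]}}

```text
clock: 19.88
ee_pos: [0.466, 0.0486, 0.0734]
ee_rot: [2.109, 2.327, 0.002]
force: [0.1, 1.2, 5.0]
gripper_width: 0.0395
```

Call:
{"method": "play_rows", "body": {"steps": [{"delta_rot":[0,0,0],"delta_pos":[-0.003,0,0.0001],"fingers":0.7},{"delta_rot":[0,0,0],"delta_pos":[-0.002,0,0],"fingers":0.7}]}}

```text
clock: 20.12
ee_pos: [0.4664, 0.0436, 0.0732]
ee_rot: [2.11, 2.327, 0.001]
force: [-0.2, 1.3, 5.7]
gripper_width: 0.0396
```

```bash
python3 - <<'E'
from mv import *
plan([.459,.1172,.08],5.6)
d=grab('wrist'); 
im=d['pixels'][:,:,::-1]; cv2.imwrite('pics/w19c.png',cv2.resize(im[180:450,220:430],None,fx=2.2,fy=2.2,interpolation=cv2.INTER_CUBIC))
E
```

```text
pos [0.4664 0.0436 0.0732] F [-0.24  1.25  5.66] M [0.181 0.014 0.035] w 0.0396 t 20.125
rot deg (tool) [0.07 0.   0.  ] dpos old axes [ 0.074  -0.0001 -0.0068] dpos new axes [ 0.074  -0.0001 -0.0068]
```

View pics/w19c.png

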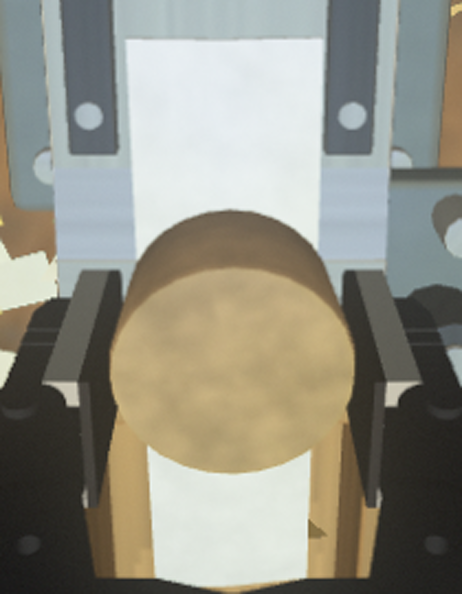

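Call:
{"method": "play_rows", "body": {"steps": [{"delta_rot":[0,0,0],"delta_pos":[-0.003,0,0.0001],"fingers":0.7},{"delta_rot":[0,0,0],"delta_pos":[-0.002,0,0],"fingers":0.7}]}}

```text
clock: 20.42
ee_pos: [0.4668, 0.0386, 0.0731]
ee_rot: [2.11, 2.327, 0.001]
force: [0.0, 1.0, 5.0]
gripper_width: 0.0399
```

```bash
python3 - <<'E'
from mv import *
plan([.459,.1172,.08],5.6)
d=grab('wrist'); 
im=d['pixels'][:,:,::-1]; cv2.imwrite('pics/w20c.png',cv2.resize(im[180:450,220:430],None,fx=2.2,fy=2.2,interpolation=cv2.INTER_CUBIC))
E
```

```text
pos [0.4668 0.0386 0.0731] F [0.01 1.04 4.99] M [ 0.192 -0.064  0.016] w 0.0399 t 20.425
rot deg (tool) [0.07 0.01 0.01] dpos old axes [ 0.079  -0.0001 -0.0069] dpos new axes [ 0.079  -0.0001 -0.0069]
```

View pics/w20c.png

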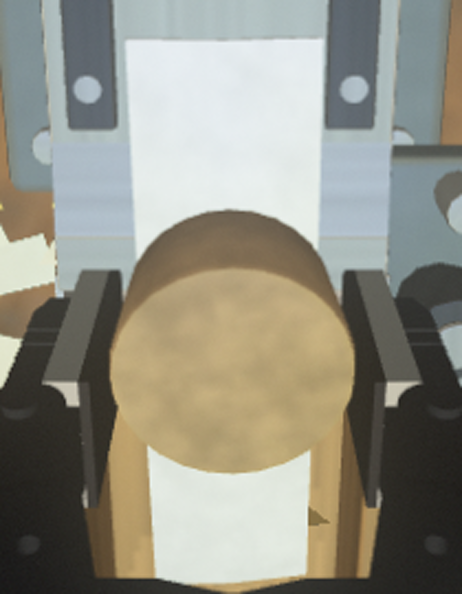

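Still no slip. The strip's middle is about 12 mm past the ledge, so I lift quickly.

Call:
{"method": "play_rows", "body": {"steps": [{"delta_rot":[0,0,0],"delta_pos":[0,0,-0.06],"fingers":0.7},{"delta_rot":[0,0,0],"delta_pos":[0,0,-0.05],"fingers":0.7},{"delta_rot":[0,0,0],"delta_pos":[0,0,-0.03],"fingers":0.7},{"delta_rot":[0,0,0],"delta_pos":[0,0,0],"fingers":0.7},{"delta_rot":[0,0,0],"delta_pos":[0,0,0],"fingers":0.7},{"delta_rot":[0,0,0],"delta_pos":[0,0,0],"fingers":0.7}]}}

```text
clock: 21.22
ee_pos: [0.465, 0.0387, 0.2112]
ee_rot: [-2.108, -2.326, 0.003]
force: [0.5, -0.3, -0.9]
gripper_width: 0.0395
```

```bash
python3 - <<'E'
from mv import *
plan([.459,.1172,.08],5.6)
d=grab('wrist'); save(d,'pics/w21.png')
d=grab('scene'); cv2.imwrite('pics/s21.png',cv2.resize(d['pixels'][200:400,280:480,::-1],None,fx=3,fy=3,interpolation=cv2.INTER_CUBIC))
E
```

```text
pos [0.465  0.0387 0.2112] F [ 0.51 -0.28 -0.91] M [ 0.02  -0.     0.005] w 0.0395 t 21.225
rot deg (tool) [-0.18 -0.02  0.01] dpos old axes [0.0787 0.0021 0.1312] dpos new axes [0.0788 0.0017 0.1312]
```

View pics/w21.png

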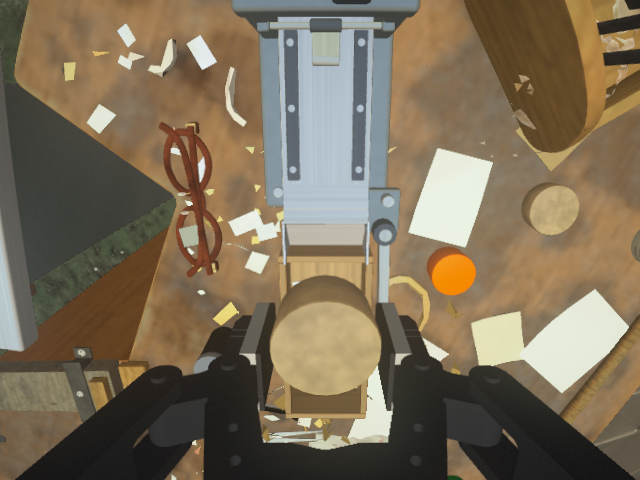

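View pics/s21.png

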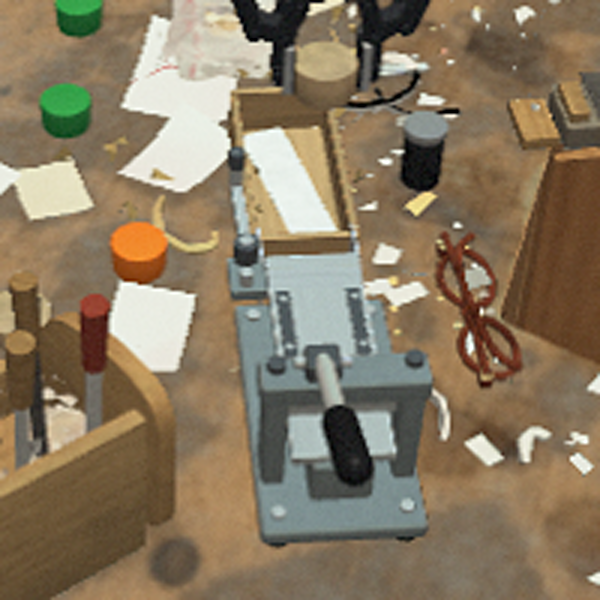

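The strip lies in the box, slightly turned, and the bed is empty. Now the cork goes onto bare wood at about (0.675,-0.025).

Call:
{"method": "play_rows", "body": {"steps": [{"delta_rot":[0,0,0],"delta_pos":[-0.013,0.03,0],"fingers":0.7},{"delta_rot":[0,0,0],"delta_pos":[-0.018,0.044,0],"fingers":0.7},{"delta_rot":[0,0,0],"delta_pos":[-0.018,0.044,0.02],"fingers":0.7},{"delta_rot":[0,0,0],"delta_pos":[-0.018,0.044,0.04],"fingers":0.7},{"delta_rot":[0,0,0],"delta_pos":[-0.017,0.04,0.04],"fingers":0.7},{"delta_rot":[0,0,0],"delta_pos":[0,0,0.04],"fingers":0.7},{"delta_rot":[0,0,0],"delta_pos":[0,0,0],"fingers":0.7},{"delta_rot":[0,0,0],"delta_pos":[0,0,0],"fingers":0.7}]}}

```text
clock: 22.32
ee_pos: [0.6754, -0.0251, 0.0733]
ee_rot: [-2.11, -2.328, 0.0]
force: [0.0, 0.2, 0.2]
gripper_width: 0.04
```

```bash
python3 - <<'E'
from mv import *
plan([.675,-.025,.012],5.6)
d=grab('wrist'); save(d,'pics/w22.png')
E
```

```text
pos [ 0.6754 -0.0251  0.0733] F [0.02 0.19 0.16] M [ 0.011 -0.019 -0.032] w 0.04 t 22.325
rot deg (tool) [-0.    0.    0.02] dpos old axes [ 0.0002 -0.0004  0.0613] dpos new axes [ 0.0002 -0.0004  0.0613]
```

View pics/w22.png

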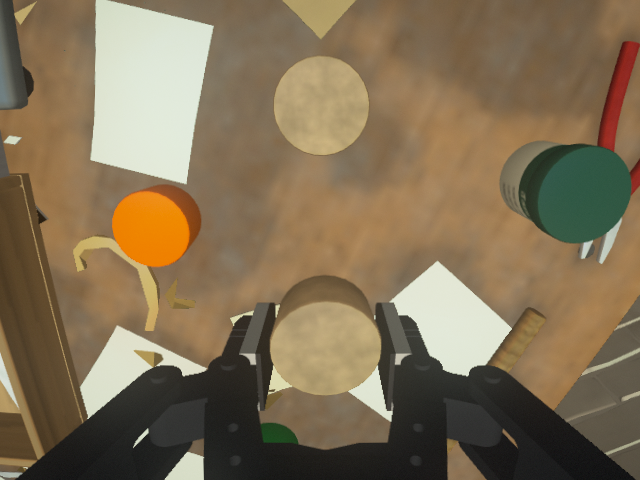

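Call:
{"method": "play_rows", "body": {"steps": [{"delta_rot":[0,0,0],"delta_pos":[0,0,0.03],"fingers":0.7},{"delta_rot":[0,0,0],"delta_pos":[0,0,0.025],"fingers":0.7},{"delta_rot":[0,0,0],"delta_pos":[0,0,0.008],"fingers":0.7},{"delta_rot":[0,0,0],"delta_pos":[0,0,0],"fingers":0.7},{"delta_rot":[0,0,0],"delta_pos":[0,0,0],"fingers":0.7}]}}

```text
clock: 23.0
ee_pos: [0.6767, -0.0253, 0.0114]
ee_rot: [2.108, 2.326, 0.002]
force: [1.0, -0.3, -0.2]
gripper_width: 0.0394
```

Call:
{"method": "play_rows", "body": {"steps": [{"delta_rot":[0,0,0],"delta_pos":[0,0,0.002],"fingers":0.7},{"delta_rot":[0,0,0],"delta_pos":[0,0,0],"fingers":0.7}]}}

```text
clock: 23.25
ee_pos: [0.6756, -0.0253, 0.008]
ee_rot: [2.11, 2.327, 0.0]
force: [0.0, 0.5, 0.3]
gripper_width: 0.0397
```

Call:
{"method": "play_rows", "body": {"steps": [{"delta_rot":[0,0,0],"delta_pos":[0,0,0.001],"fingers":0.7},{"delta_rot":[0,0,0],"delta_pos":[0,0,0],"fingers":0.7}]}}

```text
clock: 23.5
ee_pos: [0.6753, -0.0252, 0.0065]
ee_rot: [-2.11, -2.327, 0.0]
force: [0.4, 0.1, 0.8]
gripper_width: 0.0397
```

Call:
{"method": "play_rows", "body": {"steps": [{"delta_rot":[0,0,0],"delta_pos":[0,0,0.001],"fingers":0.7},{"delta_rot":[0,0,0],"delta_pos":[0,0,0],"fingers":0.7}]}}

```text
clock: 23.75
ee_pos: [0.6754, -0.0252, 0.0056]
ee_rot: [-2.11, -2.327, 0.0]
force: [-0.4, 0.3, -1.0]
gripper_width: 0.0396
```

Call:
{"method": "play_rows", "body": {"steps": [{"delta_rot":[0,0,0],"delta_pos":[0,0,0.0005],"fingers":0.7},{"delta_rot":[0,0,0],"delta_pos":[0,0,0],"fingers":0.7}]}}

```text
clock: 24.0
ee_pos: [0.6754, -0.0252, 0.0054]
ee_rot: [2.11, 2.328, -0.0]
force: [-1.3, 0.2, 3.5]
gripper_width: 0.0397
```

Call:
{"method": "play_rows", "body": {"steps": [{"delta_rot":[0,0,0],"delta_pos":[0,0,0],"fingers":0.48},{"delta_rot":[0,0,0],"delta_pos":[0,0,0],"fingers":0.42},{"delta_rot":[0,0,0],"delta_pos":[0,0,0],"fingers":0.32},{"delta_rot":[0,0,0],"delta_pos":[0,0,0],"fingers":0.25},{"delta_rot":[0,0,0],"delta_pos":[0,0,0],"fingers":0.25},{"delta_rot":[0,0,0],"delta_pos":[0,0,-0.015],"fingers":0.25},{"delta_rot":[0,0,0],"delta_pos":[0,0,-0.03],"fingers":0.25},{"delta_rot":[0,0,0],"delta_pos":[0,0,-0.05],"fingers":0.25},{"delta_rot":[0,0,0],"delta_pos":[0,0,-0.06],"fingers":0.25},{"delta_rot":[0,0,0],"delta_pos":[0,0,-0.06],"fingers":0.25},{"delta_rot":[0,0,0],"delta_pos":[0,0,0],"fingers":0.25},{"delta_rot":[0,0,0],"delta_pos":[0,0,0],"fingers":0.25}]}}

```text
clock: 25.5
ee_pos: [0.6752, -0.0252, 0.221]
ee_rot: [2.11, 2.327, 0.001]
force: [-0.1, -0.6, -1.2]
gripper_width: 0.0639
```

```bash
python3 - <<'E'
from mv import *
plan([.675,-.025,.012],5.6)
d=grab('wrist'); save(d,'pics/w23.png')
d=grab('scene'); save(d,'pics/s23.png'); cv2.imwrite('pics/s23c.png',cv2.resize(d['pixels'][200:400,260:460,::-1],None,fx=3,fy=3,interpolation=cv2.INTER_CUBIC))
P=cloud(d); 
for n in ('scene','wrist'):
    d=load(n); P=cloud(d); hsv=cv2.cvtColor(d['pixels'][:,:,::-1].copy(),cv2.COLOR_BGR2HSV)
    r=P[...,:2]-np.array([.4665,.0376]); sx=r@[.0976,-.9952]; sy=r@[.9952,.0976]
    m=(hsv[...,2]>170)&(hsv[...,1]<40)&(sx>.04)&(sx<.192)&(np.abs(sy)<.032)&(P[...,2]<.045)
    if m.sum()>50: 
        z=P[...,2][m]; print(n,m.sum(),'strip z',np.percentile(z,[2,25,50,75,98]).round(4),'sx',np.percentile(sx[m],[1,99]).round(3),'sy',np.percentile(sy[m],[1,99]).round(3)); print(cv2.minAreaRect((P[m][:,:2]*1000).astype(np.float32)))
    k=(np.hypot(P[...,0]-.676,P[...,1]+.025)<.018)&(P[...,2]>.005); print(n,'cork z',np.percentile(P[...,2][k],[5,50,95]).round(4) if k.any() else None)
E
```

```text
pos [ 0.6752 -0.0252  0.221 ] F [-0.14 -0.61 -1.22] M [0.049 0.04  0.035] w 0.0639 t 25.5
rot deg (tool) [0.05 0.02 0.01] dpos old axes [ 0.0003 -0.0004  0.209 ] dpos new axes [ 2.00e-04 -2.00e-04  2.09e-01]
scene 524 strip z [0.0088 0.0114 0.0128 0.0141 0.0164] sx [0.076 0.189] sy [-0.03   0.021]
((477.329833984375, -93.79402160644531), (38.46748733520508, 123.58573150634766), 19.976757049560547)
scene cork z [0.0222 0.2976 0.3298]
wrist 3217 strip z [0.0108 0.0123 0.013  0.0137 0.0149] sx [0.069 0.189] sy [-0.028  0.013]
((473.7220764160156, -90.5674819946289), (39.62166976928711, 129.29727172851562), 12.133885383605957)
wrist cork z [0.0263 0.2983 0.3036]
```

View pics/w23.png

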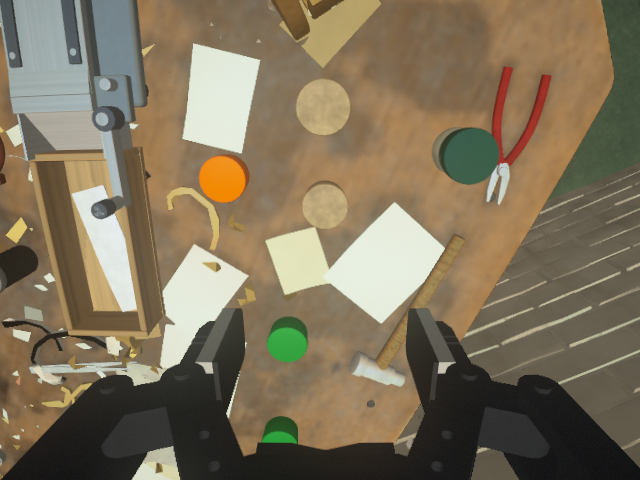

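View pics/s23c.png

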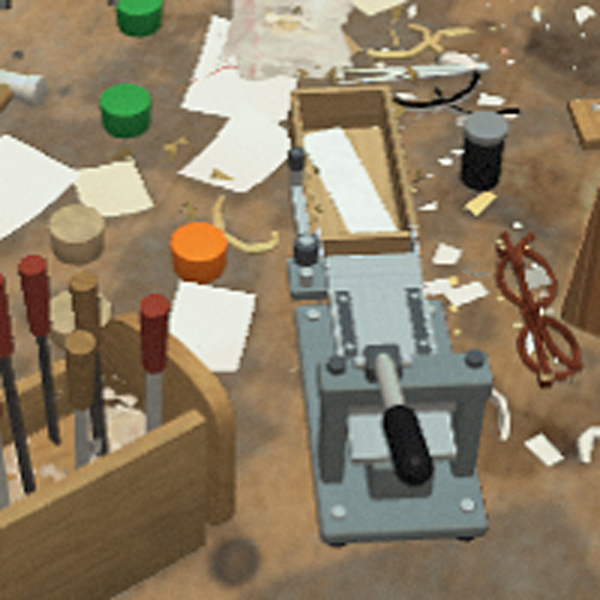

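```bash
python3 - <<'E'
from mv import *
d=load('wrist'); P=cloud(d)
def near(c,r): 
    v,u=np.mgrid[:480,:640]; m=np.hypot(u-c[0],v-c[1])<r; return P[m]
print('pivot top z',np.nanmedian(near((107,118),4)[:,2]),'pin z',np.nanmedian(near((101,209),3)[:,2]))
for pz in (.0755,.101):
    print(pz)
a=onplane(d,(106.5,118.5),np.nanmedian(near((107,118),4)[:,2]))[0,:2]; b=onplane(d,(101,209.5),.101)[0,:2]
v=b-a; f=np.array([.0976,-.9952]); print(a,b,np.linalg.norm(v),'angle to feed deg',np.degrees(np.arctan2(f[0]*v[1]-f[1]*v[0],f@v)),'-> joint', np.pi/2+np.arctan2(f[0]*v[1]-f[1]*v[0],f@v))
cv2.imwrite('pics/w23c.png',cv2.resize(d['pixels'][80:260,20:200,::-1],None,fx=3.3,fy=3.3,interpolation=cv2.INTER_CUBIC))
t=grab('top'); save(t,'pics/t23.png')
E
```

```text
pivot top z 0.07437047462407052 pin z 0.10075687255261201
0.0755
0.101
[0.51408907 0.03572484] [ 0.52044716 -0.02399946] 0.06006178632580398 angle to feed deg 0.47553455602877165 -> joint 1.5790959705046081
```

View pics/w23c.png

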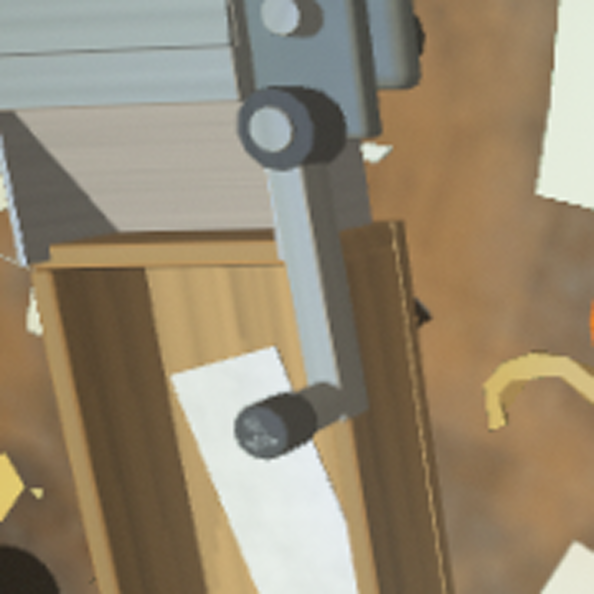

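View pics/t23.png

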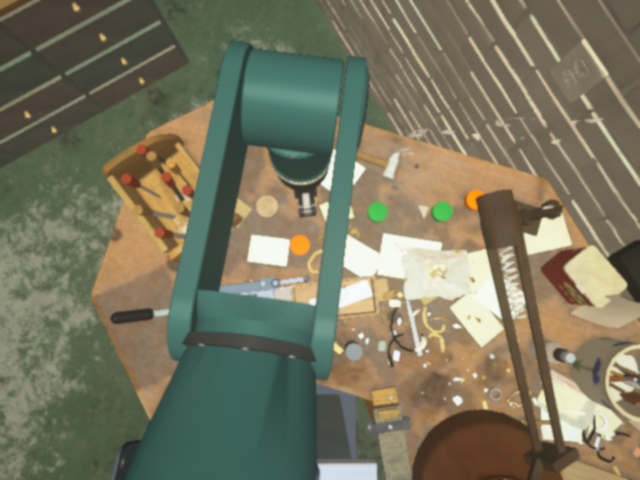

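The stop measures about 1.58 rad, within measurement error of its end position. The strip lies flat at z≈13 mm on the 10 mm floor. The cork stands with its top at 26 mm, and the flat cork and film can are at their old pixels. I hand in.

```bash
python3 -c "
from rig import arm
s=arm.sense(); print(s['clock'],s['force'].round(1)); print(arm.job_done())"
```

```text
25.65 [-0.2 -1.4  0.3]
the job is handed in; nothing more can be done
None
```

The job is handed in at 25.7 s on the robot's clock. The strip is in the catch box, and the tall cork stands upright on the bench. The hand-in gives no verdict.

- **Stop:** I swung it open with the gripper loosely round the thumb pin. It is at its end: pushing 2 mm further only raised the force to about 8 N. The last picture gives 1.58 rad (1.6 nominal), which is within my measuring error.
- **Strip:** I pressed with the tall cork at 5 to 11 N (highest reading 10.8 N, sampled about every quarter second) and slid the strip about 79 mm with no slip. It tipped over the ledge when I lifted the cork. It lies flat at about 13 mm on the 10 mm floor, turned some 10° in the box.
- **Cork:** it stands on bare wood near its old spot, its top at 26 mm.
- **Other things:** I saw no movement of the flat cork, film can or jar. I did not re-measure the rest.

Three checks were weaker or disagreed:

- **Camera mismatch:** the top camera differed from the wrist camera by 2 to 4 mm. I used the wrist camera for the final approaches, and it agreed with where the cork was gripped.
- **Polished side:** I judged it only from the bright face and from the strip having slid down without flipping.
- **Cork on the bench, scene camera:** its height reading was mixed up with the gripper, so I relied on the wrist view and the felt contact.

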